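# Read a set of connecting rods on the optical bore reader and rack them on the sloped stand

### The job

Lay all the connecting rods from the mat side by side across the two narrow rest bars of the bore reader's sliding carrier, squarely, with their big ends towards the reader's column. When all are on, slide the carrier so that each rod in turn, shortest first and longest last, stands still for two full seconds with its big-end bore centred under the pointer. Then lay them flat side by side on the sloped stand, straight up the slope with the small ends down against the lip, leave the empty carrier drawn fully out towards the robot, and do not knock the reader's head or the other things on the bench.

Things in the scene. Friction and masses are not known exactly. Their poses are not given: they have to be found in the camera images.
- rod_short: shortest of two or three steel connecting rods (None if absent): 18 mm thick, 134 mm long, 95 mm between bores; shank 18 mm wide, big end 53 mm across (bore 30), small end 28 mm (bore 16), faces alike, 0.34 kg +-30 %. Origin mid-thickness on the shank, at the centre of mass; big-end bore 38 mm away on +x, small-end bore 57 mm on -x, z through the thickness. Starts on the mat
- rod_short_big (a point): centre of the big-end bore of rod_short, mid-thickness
- rod_short_small (a point): centre of the small-end bore of rod_short, mid-thickness; the end of the rod is 14 mm beyond it
- rod_mid: middle-length of two or three steel connecting rods (None if absent): 18 mm thick, 154 mm long, 115 mm between bores; shank 18 mm wide, big end 53 mm across (bore 30), small end 28 mm (bore 16), faces alike, 0.4 kg +-30 %. Origin mid-thickness on the shank, at the centre of mass; big-end bore 46 mm away on +x, small-end bore 69 mm on -x, z through the thickness. Starts on the mat
- rod_mid_big (a point): centre of the big-end bore of rod_mid, mid-thickness
- rod_mid_small (a point): centre of the small-end bore of rod_mid, mid-thickness; the end of the rod is 14 mm beyond it
- rod_long: longest of two or three steel connecting rods (None if absent): 18 mm thick, 174 mm long, 135 mm between bores; shank 18 mm wide, big end 53 mm across (bore 30), small end 28 mm (bore 16), faces alike, 0.46 kg +-30 %. Origin mid-thickness on the shank, at the centre of mass; big-end bore 55 mm away on +x, small-end bore 80 mm on -x, z through the thickness. Starts on the mat
- rod_long_big (a point): centre of the big-end bore of rod_long, mid-thickness
- rod_long_small (a point): centre of the small-end bore of rod_long, mid-thickness; the end of the rod is 14 mm beyond it
- mat: fixed black rubber mat on the bench, 250 (x) by 240 (y) by 4 mm, on which the rods lie at the start; origin under its centre. Mat and stand lie to the left and right of the reader, either way round
- pointer_tip (a point): lower tip of the reader's fixed centring pointer, 120 mm above the bench: 18 mm above the top of a rod lying on the rest bars
- reader_head: the reader's fixed white head, 46 mm across, from 160 to 245 mm above the bench, with the pointer (6 mm thick, 40 mm long) under it, on an arm from a column 145 mm farther back; origin at the pointer's tip
- carrier (a joint): in-and-out slide of the reader's carrier, m: 0 drawn fully out towards the robot (front stop), grows as it is pushed away under the pointer, 0.145 at the rear stop. Stays where it is left (about 2 N of friction)
- saddle (a joint): sideways slide under the carrier, m: 0 centred, -0.078 to 0.078, grows to the robot's left. Stays where it is left (about 2 N of friction). With both joints at 0, the pointer is 135 mm ahead (carrier +x) of carrier_mid
- carrier_mid (a point): middle of the carrier, level with its rest bars' tops, 84 mm above the bench. x along the in-and-out slide, away from the robot; y sideways. Two white bars along y, 216 mm long, 12 wide, 32 high, 34 mm in front of and behind this point, with 16 mm high stops at their ends. Steel guard rails 106 mm in front and 94 behind rise 16 mm above the bars.
- reader: the bore reader's fixed grey base, 22 mm high, 300 mm wide; its origin is on the bench under the place of carrier_mid with both slides at 0, x along the in-and-out slide; its column stands 280 mm from the origin on +x
- carrier_knob (a point): middle of the upright black knob, 24 mm diameter and 40 mm tall (20 mm above and below this point), on a tongue at the carrier's front, 140 mm in front of carrier_mid; pinch it from above to move the carrier along both slides
- stand_deck: deck of the fixed dark steel sloped stand, 190 mm up the slope by 248 mm wide inside its side edges (14 mm high), rising away from the robot at 0.40 rad. Origin on the deck's surface at the middle of the lower edge, where the inner face of the 18 mm high lip stands; x up the slope, y along the lip, z square out of the deck. The origin is 48 mm above the bench
- ring_carton: bystander: brown carton, 55 by 85 by 40 mm; origin at the centre of its underside
- bearing_carton: bystander: brown carton, 60 by 60 by 50 mm; origin at the centre of its underside
- plug_carton: bystander: brown carton, 50 by 100 by 35 mm; origin at the centre of its underside
- oil_filter: bystander: white oil filter, 68 mm diameter, 78 mm tall; origin at the centre of its underside
- tape_roll: bystander: roll of tape lying flat, 96 mm diameter, 30 mm tall; origin at the centre of its underside
- grease_tub: bystander: white tub with a black lid, 76 mm diameter, 75 mm tall; origin at the centre of its underside
Not all that is in view belongs to the job. Leave any turquoise look-alike of the rod_mid alone.

How it is judged:
By the outcome, as a careful person would: the job done as asked, in the order asked, and still so for the second after the job is handed in, with the robot touching nothing.
Of rod_short, rod_mid, rod_long only 2 to 3 are there at a start; the rules pass over those that are not, and their reading is None.
At some moment in a run one of rod_short, rod_mid, rod_long may be knocked a few centimetres aside while the robot is not near it.
Once in a run the grip may slacken for a moment while it holds something.
It also fails if it takes over 210 s, if anything falls off the work surface, if the arm or the gripper's body presses on something with over 40 N, if the wrist force passes 120 N, or if a joint passes its speed limit or range.

### The arm

A 7-joint arm with a two-finger parallel gripper is mounted at the origin on the work surface. World frame = base frame: x ahead of the robot, y to its left, z up, the work surface at z = 0. Lengths are in m, angles in rad, forces in N, time in s.
With the tool pointing down it reaches from about 0.425 to 0.825 m from the base axis. Payload 3.6 kg.
Tool frame: the origin (TCP) lies midway between the tips of the shut fingers; the grasp point (between the pads) lies 19 mm behind it; z points along the fingers, y is the line along which they close (so a half turn about z gives the same grasp; the last joint's range is limited). The gripper opens to 85 mm and grips with 20 to 120 N. Pads are 22 mm wide; open, the fingers measure 114 mm over their backs; the gripper's body (76 mm by 85 mm) begins 54 mm behind the grasp point. The pads swing forward as they close: fully open they stand 13 mm farther back than shut.
Start: joints at [1.222, 0.615, -0.013, 1.423, 0.008, 1.103, -0.04], TCP at [0.206, -0.616, 0.231] pointing down, gripper open.
Joint ranges: [-3.12, 3.12], [-0.3, 2.06], [-1.34, 1.32], [0.26, 2.42], [-1.36, 4.5], [0.01, 1.98], [-2.84, 2.84]. Speed limits (rad/s): [2.79, 2.79, 3.14, 3.14, 3.14, 3.14, 3.14].

### API

Orientations are given as a unit quaternion [w, x, y, z].
In Python, from bench import ctrl, grab_frame, job_done gives the robot as it stands. The module is installed in compiled form; this text tells all that it offers.
- The arm moves only by the shell command python3 -m jog 'ROWS' [OPENING] [FORCE]. ROWS is JSON, a list that holds one entry, the list of rows, each a list of 6 numbers: the shift along the world's x, y, z scaled (see below), then the turn, a rotation vector about the world's x, y, z scaled (see below). A call has 1 to 20 rows; each row shifts and turns the commanded pose from where the row before left it; what a row does not reach is not made up. The controller multiplies each number of a shift by 0.8 m and each number of a turn by pi rad. A row lasts 1/10 s, in which the tool goes at most 50 mm and 8.59 degrees, less where a joint would pass 70% of its speed; a pose out of reach is approached as far as the arm can. A call with a number of a shift or a turn outside -1 to 1 is refused whole. A call with a gripper value outside its range is refused whole. OPENING is the finger opening in mm, from 0 to 85.4, set as the call begins (- or left out, the last holds). The fingers move at their own pace and stop on an object; FORCE is the grip in N (left out, the last holds). Time passes only in rows, so rows that do not move let the fingers close. It gives the time, the measured TCP pose, the force, the opening and the grip force at its end, in the units of the state.
- ctrl.sense(): the state, without advancing time (a new reading comes with each control period).
- grab_frame(name): name is "side" or "top" or "wrist"; returns a dict with "img" (480x640x3 uint8, blue, green, red), "mtx" (3x3 intrinsics, pixels), "k1" (the pictures are not rectified: a ray, as slopes to the right and down, at radius r is drawn at 1 + k1 r^2 times it, then the intrinsics apply), "R" (3x3) and "t" (3): a world point X has camera coordinates R X + t. Camera axes: x right, y down, z forward; pixel columns grow to the right and rows downward; lengths in m; the calibration is good to about 2 mm. A picture is of the moment at which its call begins. There is no depth.
- job_done(): hands the job in; it is judged then, once.
The state is a dict: "time": time; "joint_pos": joint angles; "joint_vel": joint speeds; "joint_efforts": joint torques, N m; "tcp_pos": TCP position; "ee_rot": TCP orientation; "force": force on the tool from outside, world axes, zero at the start; "wrist_torque": the same for the moment, N m; "width": finger opening in m; "grip_force": force on a finger pad.
Only numpy, scipy, OpenCV 4.12 (cv2) and the standard library are available. Lean on these libraries where they do the work, as an engineer would, in place of code of your own. Each camera call takes 0.05 s, during which the arm holds its last target. There are 200 camera calls.

## Working session

There is one attempt and no reset: what is moved stays moved. The work goes in short steps, Python scripts to look and compute and a shell command to move; the robot and the scene stay as the last step left them, time stands still between calls to the robot, and variables do not carry over. Pictures are saved under pics/ and viewed, at most 14 in all, crops included, and the job is handed in when it is done.

```bash
mkdir -p pics; cat > h.py <<'E'
import numpy as np,cv2
from bench import ctrl,grab_frame
def und(f,uv):
    uv=np.asarray(uv,float).reshape(-1,1,2); k=np.array([f['k1'],0,0,0,0],float)
    return cv2.undistortPoints(uv,np.array(f['mtx'],float),k).reshape(-1,2)
def ray(f,uv,z):
    p=und(f,uv); R=np.array(f['R']);t=np.array(f['t']).ravel()
    d=np.c_[p,np.ones(len(p))]@R; c=-R.T@t
    s=(z-c[2])/d[:,2]; return c+d*s[:,None]
def proj(f,X):
    X=np.asarray(X,float).reshape(-1,3)
    return cv2.projectPoints(X,cv2.Rodrigues(np.array(f['R'],float))[0],np.array(f['t'],float),np.array(f['mtx'],float),np.array([f['k1'],0,0,0,0],float))[0].reshape(-1,2)
E
python3 - <<'E'
from h import *
import pickle
for n in("top","side"):
    f=grab_frame(n);cv2.imwrite(f"pics/{n}0.png",f["img"]);pickle.dump(f,open(n+"0.pkl","wb"))
    R=np.array(f['R']);print(n,-R.T@np.array(f['t']).ravel(),R[2],f['k1'])
s=ctrl.sense();print(s['time'],s['tcp_pos'],s['ee_rot'],s['width'])
E
```

```text
top [0.23234386 0.02297721 1.2993299 ] [ 0.1717123  -0.01471508 -0.98503723] -0.02766127514154346
side [0.18030621 1.03712776 0.95382618] [ 0.21464469 -0.749409   -0.62634959] -0.05975920113339792
0.1 [ 0.20596698 -0.61576485  0.23023521] [-1.16962352e-03  9.87001107e-01  1.60709065e-01 -2.05383396e-04] 0.08549127135683963
```

View pics/top0.png

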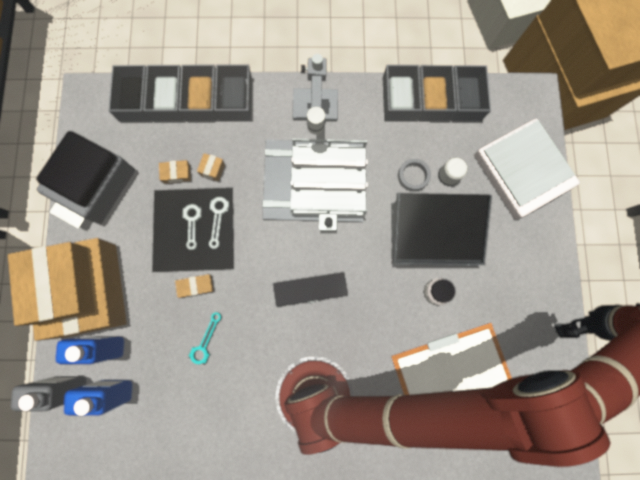

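View pics/side0.png

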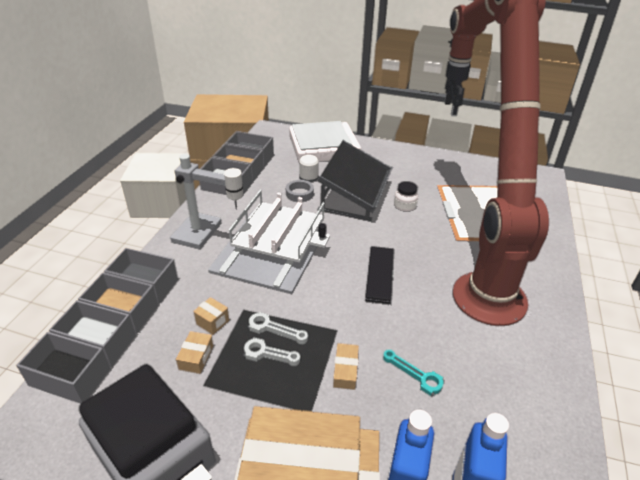

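Candidates for rods: A in top view (192,212)-(192,245), B (219,205)-(214,243), both steel on the mat; turquoise look-alike (200,355)-(216,318), to be left alone. Carrier knob at about (328,222), reader head (316,116), stand on the right (392-490,193-265).

```bash
cat > rods.py <<'E'
from h import *
def blobs(f,poly,thr=130,z=0.022,amin=200):
    g=cv2.cvtColor(f['img'],cv2.COLOR_BGR2GRAY); m=np.zeros_like(g); cv2.fillPoly(m,[np.int32(poly)],255)
    b=((g>thr)&(m>0)).astype(np.uint8)
    cs,h=cv2.findContours(b,cv2.RETR_CCOMP,cv2.CHAIN_APPROX_NONE); out=[]
    for i,c in enumerate(cs):
        if h[0][i][3]>=0 or cv2.contourArea(c)<amin: continue
        w=ray(f,c.reshape(-1,2),z)[:,:2]
        q=np.float32(w*1e4); mm=cv2.minAreaRect(q)
        bp=cv2.boxPoints(mm)/1e4; L=max(mm[1])/1e4;W=min(mm[1])/1e4
        e=[bp[1]-bp[0],bp[2]-bp[1]]; ax=max(e,key=np.linalg.norm); ax/=np.linalg.norm(ax)
        ctr=np.array(mm[0])/1e4; s=(w-ctr)@ax; n=np.array([-ax[1],ax[0]]); d=(w-ctr)@n
        wp=np.ptp(d[s>L*.25]) ; wn=np.ptp(d[s<-L*.25])
        if wn>wp: ax=-ax
        holes=[ (ray(f,cs[j].reshape(-1,2).mean(0),z)[0,:2].round(4).tolist(),cv2.contourArea(cs[j])) for j in range(len(cs)) if h[0][j][3]==i]
        out.append(dict(L=L,W=W,ctr=ctr,big=ctr+ax*(L/2-.0265),small=ctr-ax*(L/2-.014),yaw=np.arctan2(ax[1],ax[0]),holes=holes))
    return out
E
python3 - <<'E'
from rods import *
import pickle
f=pickle.load(open('top0.pkl','rb'));s=pickle.load(open('side0.pkl','rb'))
print("mat",ray(f,[(153,190),(233,188),(233,270),(153,271)],.004).round(3)[:,:2].tolist())
for r in blobs(f,[(156,193),(231,191),(231,268),(156,268)]):print({k:np.round(v,4) if k!='holes' else v for k,v in r.items()})
sm=proj(s,ray(f,[(156,193),(231,191),(231,268),(156,268)],.004))
for r in blobs(s,sm):print('side',{k:np.round(v,4) if k!='holes' else v for k,v in r.items()})
print('lookalike',ray(f,[(200,355),(216,318)],.02).round(3).tolist())
for n,uv,z in(("head",(316,116),.245),("knobtop",(327,221),.1),("st",(397,193),.13),("st",(490,195),.13),("st",(485,265),.06),("st",(393,262),.06)): print(n,ray(f,[uv],z)[0].round(4))
cv2.imwrite('pics/c1.png',np.hstack([cv2.resize(f['img'][90:240,255:375],(480,600),interpolation=2),cv2.resize(f['img'][185:275,150:198],(320,600),interpolation=2)]))
cv2.imwrite('pics/c2.png',cv2.resize(s['img'][130:290,160:400],(800,533),interpolation=2))
cv2.imwrite('pics/c3.png',cv2.resize(f['img'][180:280,150:240],(540,600),interpolation=2))
E
```

```text
mat [[0.599, 0.483], [0.604, 0.241], [0.355, 0.235], [0.353, 0.47]]
{'L': np.float64(0.1353), 'W': np.float64(0.0504), 'ctr': array([0.4827, 0.3572]), 'big': array([0.5238, 0.359 ]), 'small': array([0.4291, 0.3548]), 'yaw': np.float32(0.0443), 'holes': [([0.43, 0.3567], 14.0), ([0.5244, 0.3591], 62.0)]}
{'L': np.float64(0.1534), 'W': np.float64(0.0537), 'ctr': array([0.4946, 0.278 ]), 'big': array([0.5448, 0.2785]), 'small': array([0.4319, 0.2775]), 'yaw': np.float32(0.0085), 'holes': [([0.4326, 0.2911], 12.0), ([0.5462, 0.2792], 60.5)]}
side {'L': np.float64(0.1336), 'W': np.float64(0.0591), 'ctr': array([0.4867, 0.3558]), 'big': array([0.5263, 0.3632]), 'small': array([0.4347, 0.3462]), 'yaw': np.float32(0.1837), 'holes': [([0.433, 0.3578], 17.5), ([0.4528, 0.3586], 6.0), ([0.4626, 0.3587], 6.0), ([0.4692, 0.3609], 2.0), ([0.4757, 0.3599], 8.0), ([0.4856, 0.36], 8.0), ([0.4943, 0.3598], 6.0), ([0.5276, 0.3612], 81.0)]}
side {'L': np.float64(0.154), 'W': np.float64(0.0534), 'ctr': array([0.4982, 0.2847]), 'big': array([0.5487, 0.2857]), 'small': array([0.4352, 0.2836]), 'yaw': np.float32(0.0182), 'holes': [([0.4357, 0.2916], 11.5), ([0.4558, 0.2903], 4.0), ([0.4637, 0.2896], 4.0), ([0.4717, 0.2889], 4.0), ([0.4797, 0.2881], 4.0), ([0.4865, 0.287], 2.0), ([0.4945, 0.2863], 2.0), ([0.5015, 0.2851], 4.0), ([0.5107, 0.2848], 2.0), ([0.5177, 0.2836], 4.0), ([0.5501, 0.2802], 70.5)]}
lookalike [[0.115, 0.32, 0.02], [0.217, 0.278, 0.02]]
head [ 0.7243 -0.0058  0.245 ]
knobtop [ 0.4809 -0.0377  0.1   ]
st [ 0.5525 -0.2295  0.13  ]
st [ 0.5465 -0.4877  0.13  ]
st [ 0.3599 -0.488   0.06  ]
st [ 0.3701 -0.2252  0.06  ]
```

View pics/c1.png

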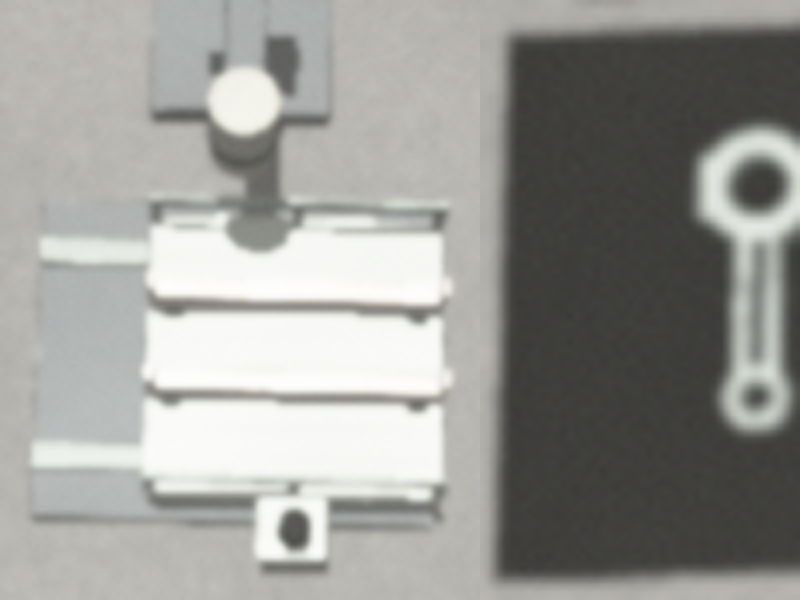

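View pics/c2.png

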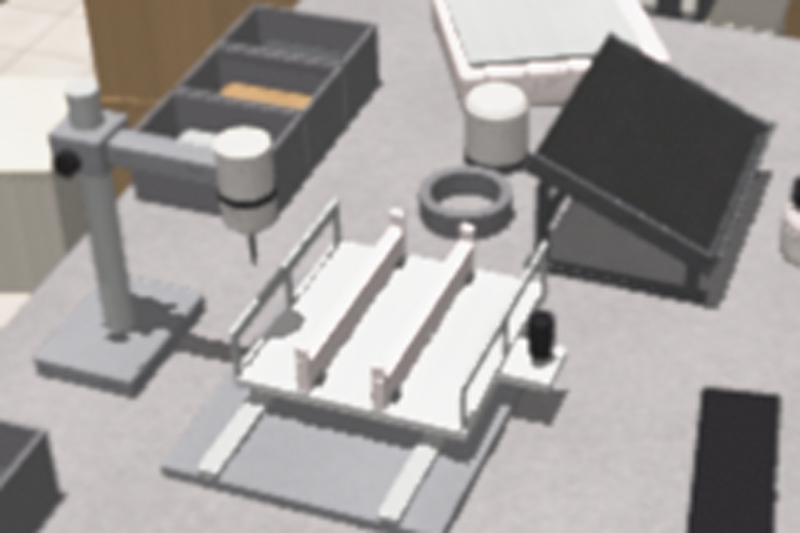

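Crops show: carrier rest bars' end posts and knob clear, knob black at side px (322,226), top px (328.7,222.5); the pointer under the head is free of anything. Two rods: A = 95 mm between bores (rod_short), B = 115 mm (rod_mid); rod_long absent.

```bash
cat >> h.py <<'E'
def tri(fs,uvs):
    A=[]
    for f,uv in zip(fs,uvs):
        p=und(f,[uv])[0];P=np.c_[np.array(f['R']),np.array(f['t']).ravel()]
        A+=[p[0]*P[2]-P[0],p[1]*P[2]-P[1]]
    X=np.linalg.svd(np.array(A))[2][-1];X=X[:3]/X[3]
    return X.round(4),[float(np.linalg.norm(proj(f,X)[0]-uv).round(1)) for f,uv in zip(fs,uvs)]
E
python3 - <<'E'
from h import *
import pickle
f=pickle.load(open('top0.pkl','rb'));s=pickle.load(open('side0.pkl','rb'))
T=lambda x,y:(255+x/4-.4,90+y/4-.4); S=lambda x,y:(160+x*.3-.35,130+y*.3-.35)
for n,a,b in (("knobtop",(295,528),(541,316)),("postRL",(149,282),(301,351)),("postRR",(450,285),(397,212)),("postFL",(148,371),(378,370)),("postFR",(452,377),(468,230)),("head",(245,100),(244,138))):
    print(n,*tri((f,s),(T(*a),S(*b))))
g=cv2.cvtColor(f['img'],cv2.COLOR_BGR2GRAY)
for n,p in(("baseFL",(32,517)),("baseFR",(440,524)),("baseRL",(42,203)),):print(n,ray(f,[T(*p)],.022)[0].round(4))
for n,p in(("colbase",(152,117)),("colbaseR",(330,118))):print(n,ray(f,[T(*p)],.012)[0].round(4))
E
cat > t.py <<'E'
from h import *
import pickle
f=pickle.load(open('top0.pkl','rb'));s=pickle.load(open('side0.pkl','rb'))
cv2.imwrite('pics/c4.png',np.hstack([cv2.resize(f['img'][180:280,380:500],(480,400),interpolation=2),cv2.resize(s['img'][130:230,310:395],(320,400),interpolation=2)]))
E
python3 t.py
```

```text
knobtop [ 0.4823 -0.0411  0.1002] [1.1, 1.1]
postRL [0.6605 0.0603 0.0955] [0.3, 0.3]
postRR [ 0.657  -0.1546  0.0973] [0.2, 0.2]
postFL [0.5939 0.0608 0.0932] [0.2, 0.2]
postFR [ 0.5894 -0.1549  0.0921] [0.2, 0.1]
head [ 0.727  -0.0052  0.2488] [0.3, 0.3]
baseFL [0.5042 0.1485 0.022 ]
baseFR [ 0.4978 -0.153   0.022 ]
baseRL [0.749  0.1442 0.022 ]
colbase [0.8235 0.0607 0.012 ]
colbaseR [ 0.8227 -0.0777  0.012 ]
```

View pics/c4.png

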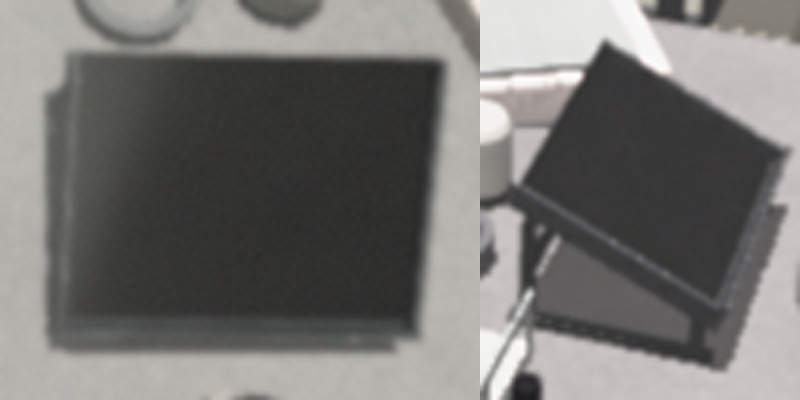

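```bash
python3 - <<'E'
from h import *
import pickle
f=pickle.load(open('top0.pkl','rb'));s=pickle.load(open('side0.pkl','rb'))
T=lambda x,y:(380+x/4-.4,180+y/4-.4); S=lambda x,y:(310+(x-480)/3.765-.4,130+y/4-.4)
for n,a,b in (("RL",(72,54),(518,190)),("RR",(443,61),(604,42)),("FR",(416,335),(787,152)),("FL",(56,344),(716,312))):
    print(n,*tri((f,s),(T(*a),S(*b))))
f=grab_frame("wrist");cv2.imwrite('pics/w0.png',f['img']);R=np.array(f['R']);print(-R.T@np.array(f['t']).ravel(),R[2])
E
```

```text
RL [ 0.551  -0.2308  0.1316] [0.3, 0.2]
RR [ 0.546  -0.488   0.1316] [0.2, 0.1]
FR [ 0.3653 -0.4856  0.0568] [0.1, 0.1]
FL [ 0.3686 -0.2265  0.0576] [3.0, 2.7]
[ 0.2683382  -0.59443446  0.37258486] [-0.24558882 -0.07893241 -0.96615517]
```

```bash
python3 -m jog '[[[0.038,0.049,0,0,0,0],[0.038,0.049,0,0,0,0],[0.038,0.049,0,0,0,0],[0.038,0.049,0,0,0,0],[0.038,0.049,0,0,0,0],[0.038,0.049,0,0,0,0],[0.038,0.049,0,0,0,0],[0.038,0.049,0,0,0,0],[0.0055,0.061,0,0,0,-0.0112],[0.0055,0.061,0,0,0,-0.0112],[0.0055,0.061,0,0,0,-0.0112],[0.0055,0.061,0,0,0,-0.0112],[0.0055,0.061,0,0,0,-0.0112],[0.0055,0.061,0,0,0,-0.0112],[0.0055,0.061,0,0,0,-0.0112],[0.0055,0.061,0,0,0,-0.0112],[0.0055,0.061,0,0,0,-0.0112],[0.0055,0.061,0,0,0,-0.0112],[0.0055,0.061,0,0,0,-0.0112],[0.0055,0.061,0,0,0,-0.0112]]]' 40 40; python3 -m jog '[[[0,0,0,0,0,0],[0,0,0,0,0,0]]]'
python3 - <<'E'
from rods import *
f=grab_frame("wrist");cv2.imwrite('pics/w1.png',f['img'])
s=ctrl.sense();print(s['time'],s['tcp_pos'],s['ee_rot'],s['force'])
poly=proj(f,[[.365,.245,.004],[.365,.46,.004],[.59,.46,.004],[.59,.25,.004]]);print(poly.round())
for r in blobs(f,poly,140,amin=1000):print({k:np.round(v,4) if k!='holes' else [h for h in v if h[1]>60] for k,v in r.items()})
E
```

```text
time: 2.15
tcp_pos: [0.502, 0.2846, 0.2311]
ee_rot: [0.0, 0.999, -0.05, -0.0]
force: [1.4, -0.0, 0.3]
width: 0.0398
grip_force: 0.0
time: 2.35
tcp_pos: [0.5014, 0.2841, 0.2306]
ee_rot: [0.0, 0.999, -0.048, -0.001]
force: [0.3, -0.7, 0.3]
width: 0.0397
grip_force: 0.0
2.4 [0.5020594  0.28189549 0.23074479] [ 8.97146907e-04  9.98766625e-01 -4.96418556e-02 -3.31418181e-04] [-0.07175365 -0.64607787  1.10142575]
[[374. 332.]
 [166. 349.]
 [118. 125.]
 [352.  99.]]
{'L': np.float64(0.1277), 'W': np.float64(0.0523), 'ctr': array([0.4882, 0.3591]), 'big': array([0.5255, 0.3604]), 'small': array([0.4383, 0.3574]), 'yaw': np.float32(0.0343), 'holes': [([0.4749, 0.3595], 581.5), ([0.5273, 0.361], 923.5)]}
{'L': np.float64(0.0626), 'W': np.float64(0.058), 'ctr': array([0.5432, 0.2783]), 'big': array([0.5476, 0.2802]), 'small': array([0.5272, 0.2716]), 'yaw': np.float32(0.3994), 'holes': [([0.5495, 0.2807], 988.5)]}
```

View pics/w1.png

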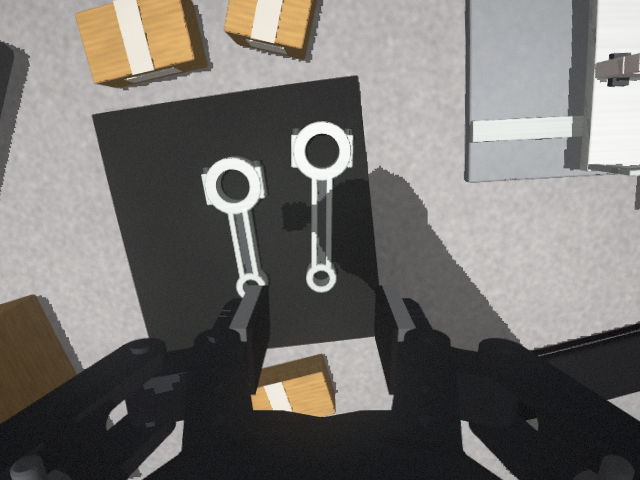

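Wrist view: rod B (mid) upright at x≈321, bores (322,150) and (321,277), midway between the fingers; rod A (233,185)–(250,287). Descend.

```bash
python3 -m jog '[[[0,0,-0.0625,0,0,0],[0,0,-0.0625,0,0,0],[0,0,-0.0625,0,0,0],[0,0,-0.05,0,0,0],[0.003,0.001,-0.02,0,0,0],[0,0,-0.02,0,0,0],[0,0,0,0,0,0]]]' 40 && python3 -m jog '[[[0,0,0,0,0,0],[0,0,0,0,0,0],[0,0,0,0,0,0],[0,0,0,0,0,0],[0,0,0,0,0,0]]]' 0 60
```

```text
time: 3.1
tcp_pos: [0.5047, 0.2816, 0.0084]
ee_rot: [0.001, 0.999, -0.051, -0.001]
force: [0.2, -0.8, 0.4]
width: 0.0401
grip_force: 0.0
time: 3.6
tcp_pos: [0.506, 0.2837, 0.0112]
ee_rot: [-0.001, 0.999, -0.05, 0.002]
force: [-0.3, -0.9, 7.0]
width: 0.0161
grip_force: 61.2
```

```bash
python3 -m jog '[[[0,0,0.02,0,0,0],[0,0,0.05,0,0,0],[0,0,0.05,0,0,0],[0,0,0.05,0,0,0],[0.0163,-0.0518,0,0,0,0.0028],[0.0163,-0.0518,0,0,0,0.0028],[0.0163,-0.0518,0,0,0,0.0028],[0.0163,-0.0518,0,0,0,0.0028],[0.0163,-0.0518,0,0,0,0.0028],[0.0163,-0.0518,0,0,0,0.0028],[0.0163,-0.0518,0,0,0,0.0028],[0.0163,-0.0518,0,0,0,0.0028],[0.0163,-0.0518,0,0,0,0.0028],[0,0,0,0,0,0],[0,0,0,0,0,0]]]' 0 60
python3 - <<'E'
from rods import *
import pickle
for n in("wrist","top"):
    f=grab_frame(n);pickle.dump(f,open(n+'2.pkl','wb'))
    cv2.imwrite(f'pics/{n}2.png',f['img'] if n=="wrist" else cv2.resize(f['img'][90:240,255:415],(640,600),interpolation=2))
E
```

```text
time: 5.1
tcp_pos: [0.6209, -0.0915, 0.1445]
ee_rot: [0.0, 1.0, -0.012, -0.001]
force: [0.6, 1.1, -3.4]
width: 0.0163
grip_force: 60.0
```

View pics/wrist2.png

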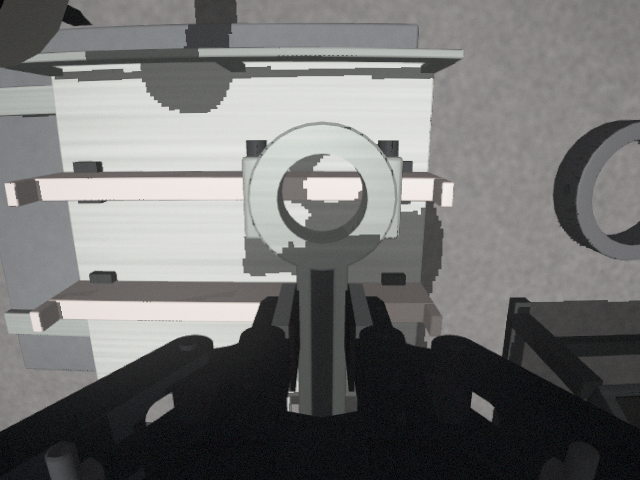

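```bash
python3 - <<'E'
from h import *
import pickle
f=pickle.load(open('wrist2.pkl','rb'));R=np.array(f['R']);print(-R.T@np.array(f['t']).ravel())
print('bars',ray(f,[(100,190),(235,189),(415,188),(120,311),(235,311)],.084).round(4)[:,:2].tolist())
print('posts',ray(f,[(13,194),(447,193),(18,321),(433,320)],.1).round(4)[:,:2].tolist())
print('bore',ray(f,[(322,198)],.1335+.018)[0], 'gripdir')
E
```

```text
[ 0.68682671 -0.09206124  0.28673992]
bars [[0.6603, 0.0226], [0.6588, -0.0475], [0.6572, -0.1382], [0.5927, 0.0226], [0.5918, -0.0421]]
posts [[0.662, 0.0584], [0.6569, -0.1497], [0.5946, 0.0716], [0.5919, -0.1464]]
bore [ 0.6643162  -0.09151348  0.1515    ] gripdir
```

```bash
python3 -m jog '[[[0,0,-0.03,0,0,0],[0,0,-0.025,0,0,0],[0,0,-0.01,0,0,0],[0,0,-0.003,0,0,0],[0,0,0,0,0,0],[0,0,0,0,0,0]]]'
```

```text
time: 5.8
tcp_pos: [0.6223, -0.089, 0.0915]
ee_rot: [0.0, 1.0, -0.01, 0.001]
force: [-0.4, -0.2, -4.0]
width: 0.0161
grip_force: 60.0
```

```bash
python3 -m jog '[[[0,0,-0.002,0,0,0],[0,0,-0.001,0,0,0],[0,0,0,0,0,0]]]'
```

```text
time: 6.1
tcp_pos: [0.624, -0.0892, 0.0913]
ee_rot: [0.0, 1.0, -0.01, 0.003]
force: [-1.6, 0.6, 5.9]
width: 0.0164
grip_force: 61.2
```

```bash
python3 -m jog '[[[0,0,0,0,0,0],[0,0,0,0,0,0],[0,0,0,0,0,0],[0,0,0.025,0,0,0],[0,0,0.05,0,0,0],[0,0,0.05,0,0,0],[0,0,0.05,0,0,0],[-0.0171,0.0561,0,0,0,0.0018],[-0.0171,0.0561,0,0,0,0.0018],[-0.0171,0.0561,0,0,0,0.0018],[-0.0171,0.0561,0,0,0,0.0018],[-0.0171,0.0561,0,0,0,0.0018],[-0.0171,0.0561,0,0,0,0.0018],[-0.0171,0.0561,0,0,0,0.0018],[-0.0171,0.0561,0,0,0,0.0018],[-0.0171,0.0561,0,0,0,0.0018],[-0.0171,0.0561,0,0,0,0.0018],[0,0,0,0,0,0],[0,0,0,0,0,0]]]' 40
python3 - <<'E'
from rods import *
import pickle
f=grab_frame("wrist");t=grab_frame("top");pickle.dump(t,open('top3.pkl','wb'))
poly=proj(f,[[.40,.27,.004],[.40,.46,.004],[.59,.46,.004],[.59,.27,.004]])
for r in blobs(f,poly,140,amin=1000):print({k:np.round(v,4) if k!='holes' else [h for h in v if h[1]>60] for k,v in r.items()})
for r in blobs(t,[(156,193),(231,191),(231,268),(156,268)]):print({k:np.round(v,4) if k!='holes' else v for k,v in r.items()})
a=cv2.resize(f['img'],(480,360));b=cv2.resize(t['img'][130:230,260:380],(320,267),interpolation=2);b=cv2.copyMakeBorder(b,0,93,0,0,0)
cv2.imwrite('pics/p3.png',np.hstack([a,b]))
E
```

```text
time: 8.0
tcp_pos: [0.4841, 0.3609, 0.2281]
ee_rot: [0.0, 1.0, 0.02, -0.0]
force: [0.5, -0.5, 0.0]
width: 0.0399
grip_force: 0.0
{'L': np.float64(0.133), 'W': np.float64(0.0528), 'ctr': array([0.485, 0.36 ]), 'big': array([0.525, 0.361]), 'small': array([0.4326, 0.3587]), 'yaw': np.float32(0.025), 'holes': [([0.4323, 0.3572], 270.5), ([0.474, 0.3594], 698.5), ([0.5274, 0.361], 965.5)]}
{'L': np.float64(0.052), 'W': np.float64(0.0477), 'ctr': array([0.5264, 0.3571]), 'big': array([0.5268, 0.3575]), 'small': array([0.5347, 0.3659]), 'yaw': np.float32(-2.3274), 'holes': [([0.5239, 0.3596], 63.5)]}
```

View pics/p3.png

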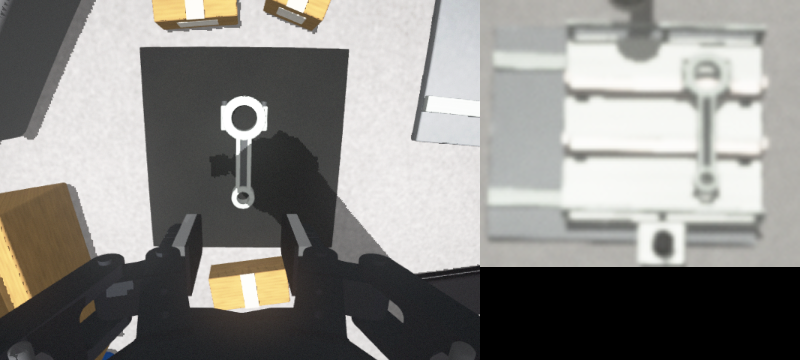

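Mid rod lies square across both bars (top crop rod at x≈707); short rod is centred between the fingers (bores (244,117), (242,197)). Grasp it.

```bash
python3 -m jog '[[[0,0,-0.0625,0,0,0],[0,0,-0.0625,0,0,0],[0,0,-0.0625,0,0,0],[0,0,-0.05,0,0,0],[0,0,-0.02,0,0,0],[0,0,-0.015,0,0,0],[0,0,0,0,0,0]]]' 40 && python3 -m jog '[[[0,0,0,0,0,0],[0,0,0,0,0,0],[0,0,0,0,0,0],[0,0,0,0,0,0],[0,0,0,0,0,0]]]' 0 60
```

```text
time: 8.8
tcp_pos: [0.4855, 0.3575, 0.0093]
ee_rot: [0.001, 1.0, 0.017, -0.001]
force: [0.5, -0.2, 0.3]
width: 0.04
grip_force: 0.0
time: 9.3
tcp_pos: [0.4864, 0.3599, 0.0123]
ee_rot: [-0.001, 1.0, 0.018, 0.001]
force: [0.4, -2.2, 7.1]
width: 0.0164
grip_force: 61.4
```

```bash
python3 -m jog '[[[0,0,0.02,0,0,0],[0,0,0.05,0,0,0],[0,0,0.05,0,0,0],[0,0,0.05,0,0,0],[0.01875,-0.0507,0,0,0,-0.002],[0.01875,-0.0507,0,0,0,-0.002],[0.01875,-0.0507,0,0,0,-0.002],[0.01875,-0.0507,0,0,0,-0.002],[0.01875,-0.0507,0,0,0,-0.002],[0.01875,-0.0507,0,0,0,-0.002],[0.01875,-0.0507,0,0,0,-0.002],[0.01875,-0.0507,0,0,0,-0.002],[0.01875,-0.0507,0,0,0,-0.002],[0,0,0,0,0,0]]]' 0 60
python3 -m jog '[[[0,0,-0.03,0,0,0],[0,0,-0.025,0,0,0],[0,0,-0.01,0,0,0],[0,0,-0.003,0,0,0],[0,0,0,0,0,0]]]'
```

```text
time: 10.7
tcp_pos: [0.6213, -0.0171, 0.1457]
ee_rot: [0.004, 1.0, -0.017, 0.0]
force: [-0.7, -2.9, -3.4]
width: 0.0159
grip_force: 60.3
time: 11.2
tcp_pos: [0.6204, -0.0053, 0.0925]
ee_rot: [-0.0, 1.0, -0.01, 0.0]
force: [-0.1, 0.7, -3.0]
width: 0.0158
grip_force: 60.3
```

```bash
python3 -m jog '[[[0,0,-0.002,0,0,0],[0,0,-0.001,0,0,0],[0,0,0,0,0,0]]]'
```

```text
time: 11.5
tcp_pos: [0.6219, -0.0054, 0.0922]
ee_rot: [-0.0, 1.0, -0.01, 0.002]
force: [-1.1, -0.7, 6.8]
width: 0.0161
grip_force: 61.4
```

```bash
python3 -m jog '[[[0,0,0,0,0,0],[0,0,0,0,0,0],[0,0,0,0,0,0],[0,0,0.025,0,0,0],[0,0,0.06,0,0,0],[0,0,0.05,0,0,0],[-0.05625,-0.0122,0,0,0,0],[-0.05625,-0.0122,0,0,0,0],[-0.05625,-0.0122,0,0,0,0],[-0.05625,-0.0122,0,0,0,0],[0,0,0,0,0,0],[0,0,0,0,0,0]]]' 40
python3 - <<'E'
from rods import *
import pickle
f=grab_frame("wrist");t=grab_frame("top");s=grab_frame("side");pickle.dump((f,t,s),open('f4.pkl','wb'))
a=f['img'][:,:];a=cv2.resize(a,(560,420));b=cv2.resize(t['img'][100:235,280:360],(240,405),interpolation=2);b=cv2.copyMakeBorder(b,0,15,0,0,0)
cv2.imwrite('pics/p4.png',np.hstack([a,b]))
E
```

```text
time: 12.7
tcp_pos: [0.4396, -0.045, 0.198]
ee_rot: [0.0, 1.0, -0.011, 0.0]
force: [-0.0, 0.2, 0.3]
width: 0.0402
grip_force: 0.0
```

View pics/p4.png

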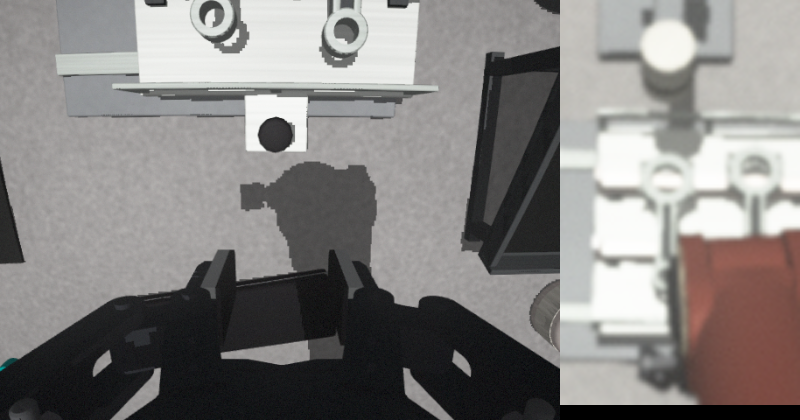

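```bash
python3 - <<'E'
from h import *
import pickle
f,t,s=pickle.load(open('f4.pkl','rb'))
print('knob',ray(f,[(314,153)],.095)[0].round(4))
print('small',ray(f,[(246,19),(396,37)],.102).round(4)[:,:2].tolist())
def bore(fr,X,thr=None,r=10):  # dark-edge ring: centroid via Hough on upscaled crop
    u,v=proj(fr,[X])[0].round().astype(int); c=fr['img'][v-22:v+23,u-22:u+23]; return u,v
g=cv2.cvtColor(t['img'],cv2.COLOR_BGR2GRAY)
print('big top',ray(t,[(315.7,161.3),(344.7,159.7)],.102).round(4)[:,:2].tolist())
print('tip proj',proj(s,[[.727,-.0055,.12]]),proj(t,[[.727,-.0055,.245]]))
u=s['img'][140:280,200:340];cv2.imwrite('pics/p5.png',cv2.resize(u,(600,600),interpolation=2))
E
```

```text
knob [ 0.4921 -0.0402  0.095 ]
small [[0.5654, -0.0051], [0.5545, -0.0867]]
big top [[0.6536, -0.0077], [0.6582, -0.0902]]
tip proj [[237.17553706 210.09453148]] [[315.88608283 115.00134255]]
```

View pics/p5.png

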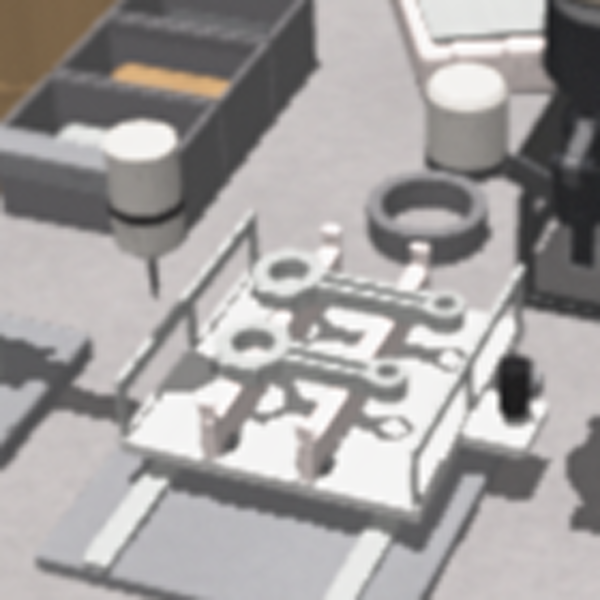

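Side crop: pointer tip at (155,296)→ full (235.8,208.7), bores at (290,270)→(267.3,202.6) mid and (252,340)→(258.4,218.9) short; both rods square on the bars.

```bash
cat > off.py <<'E'
from h import *
yaw=-.0195; A=np.array([[np.cos(yaw),np.sin(yaw)],[-np.sin(yaw),np.cos(yaw)]])
E
python3 - <<'E'
from off import *
import pickle
f,t,s=pickle.load(open('f4.pkl','rb'))
tip=ray(s,[(235.8,208.7)],.12)[0,:2]; head=ray(t,[(315.9,115)],.245)[0,:2]
print('tip side',tip,'head top',head)
for n,b,c in(("short",(258.4,218.9),(315.7,161.3)),("mid",(267.3,202.6),(344.7,159.7))):
    bs=ray(s,[b],.102)[0,:2]; bt=ray(t,[c],.102)[0,:2]
    print(n,bs,bt,'delta side',(A@(tip-bs)).round(4),'delta top',(A@(head-bt)).round(4))
E
python3 -m jog '[[[0.03,0.0025,-0.05,0,0,0],[0.03,0.0025,-0.05,0,0,0],[0,0,-0.04,0,0,0],[0,0,-0.025,0,0,0],[0,0,0,0,0,0]]]' 45
```

```text
tip side [ 0.73354357 -0.01052445] head top [ 0.72700367 -0.00553554]
short [ 0.66393913 -0.00757547] [ 0.65356598 -0.00767686] delta side [ 0.0696 -0.0016] delta top [0.0734 0.0036]
mid [ 0.6697963  -0.09087592] [ 0.65822965 -0.09020311] delta side [0.0622 0.0816] delta top [0.0671 0.086 ]
time: 13.35
tcp_pos: [0.4876, -0.0399, 0.0627]
ee_rot: [-0.0, 1.0, -0.01, -0.003]
force: [-0.7, -0.1, 0.2]
width: 0.0448
grip_force: 0.0
```

```bash
python3 -m jog '[[[0,0,0,0,0,0],[0,0,0,0,0,0],[0,0,0,0,0,0],[0,0,0,0,0,0]]]' 0 70; python3 -m jog '[[[0.005,0,0,0,0,0],[0.01,0,0,0,0,0],[0.015,0,0,0,0,0],[0.015,-0.001,0,0,0,0],[0.015,-0.001,0,0,0,0],[0.015,0,0,0,0,0],[0.01,0,0,0,0,0],[0.003,0,0,0,0,0],[0,0,0,0,0,0],[0,0,0,0,0,0]]]'
python3 - <<'E'
from off import *
import pickle
s=grab_frame("side");pickle.dump(s,open('s5.pkl','wb'))
cv2.imwrite('pics/p6.png',cv2.resize(s['img'][170:245,200:300],(800,600),interpolation=2))
E
```

```text
time: 13.75
tcp_pos: [0.4893, -0.0407, 0.0666]
ee_rot: [0.0, 1.0, -0.01, 0.002]
force: [1.7, -0.6, -0.8]
width: 0.0223
grip_force: 69.0
time: 14.75
tcp_pos: [0.5603, -0.0426, 0.0666]
ee_rot: [0.0, 1.0, -0.01, 0.002]
force: [1.2, -1.9, 6.2]
width: 0.0227
grip_force: 69.8
```

View pics/p6.png

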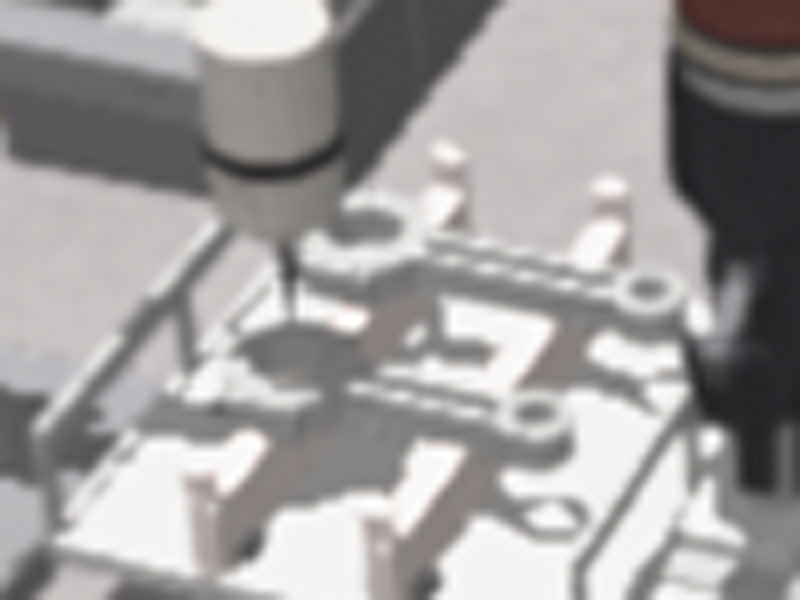

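Short rod's big end lies in the head's shadow under the pointer tip (292,320); its small bore shows at (533,412), mid's at (648,292). I'll use the small bores plus the known 95 mm.

```bash
python3 - <<'E'
from off import *
import pickle
f,t,s=pickle.load(open('f4.pkl','rb'));n=pickle.load(open('s5.pkl','rb'))
tip=ray(s,[(235.95,209.1)],.12)[0,:2]
old=ray(s,[(291.1,227.1),(258.4,218.9),(304.4,210.6),(267.3,202.6)],.102)[:,:2]
new=ray(n,[(266.2,221.06),(280.6,206.06)],.102)[:,:2]
print('tip',tip,'old dists',np.linalg.norm(old[1]-old[0]),np.linalg.norm(old[3]-old[2]),'yaws',[np.arctan2(*(d[::-1])) for d in(old[1]-old[0],old[3]-old[2])])
print('disp',A@(new[0]-old[0]),A@(new[1]-old[2]))
print('new small->tip',[(A@(tip-x)).round(4).tolist() for x in new])
# ellipse fit of dark bore interior, old frame
for k,(u,v) in(("short",(258.4,218.9)),("mid",(267.3,202.6))):
    c=proj(s,[[*ray(s,[(u,v)],.102)[0,:2],.102]])
    g=cv2.cvtColor(s['img'],cv2.COLOR_BGR2GRAY).astype(float)
    C=ray(s,[(u,v)],.102)[0,:2]; a=np.linspace(0,2*np.pi,48,endpoint=False); pts=[]
    for th in a:
        rr=np.linspace(.009,.021,49); P=np.c_[C[0]+rr*np.cos(th),C[1]+rr*np.sin(th),rr*0+.102]
        q=proj(s,P).astype(np.float32); val=cv2.remap(g.astype(np.float32),q[:,:1],q[:,1:],cv2.INTER_LINEAR).ravel()
        d=np.gradient(val);i=np.argmax(np.abs(d)); pts.append((P[i,0],P[i,1],abs(d[i])))
    p=np.array(pts);p=p[p[:,2]>np.median(p[:,2])*.6]
    X=np.linalg.lstsq(np.c_[2*p[:,:2],np.ones(len(p))],(p[:,:2]**2).sum(1),rcond=None)[0]
    print(k,C.round(4),X[:2].round(4),np.sqrt(X[2]+X[0]**2+X[1]**2))
E
```

```text
tip [ 0.73232328 -0.00886154] old dists 0.10113678267404642 0.11733347284775703 yaws [np.float64(-0.06899355986013407), np.float64(-0.034269630614359024)]
disp [ 0.07617029 -0.00290451] [0.07360105 0.00171738]
new small->tip [[0.0932, -0.0021], [0.1046, 0.0798]]
short [ 0.6639 -0.0076] [ 0.6635 -0.0069] 0.013339315199268342
mid [ 0.6698 -0.0909] [ 0.6712 -0.0912] 0.013135337578624976
```

Pixel noise is ~2 mm, so I'll let go of the knob and look at the pointer and bore from close by with the tilted wrist camera.

```bash
python3 -m jog '[[[0,0,0,0,0,0],[0,0,0,0,0,0],[0,0,0,0,0,0],[0,0,0.03,0,0,0],[0,0,0.05,0,0,0],[0,0,0.03,0,0,0],[0.0025,0.0075,0,0,-0.04,0],[0.0025,0.0075,0,0,-0.04,0],[0.0025,0.0075,0,0,-0.04,0],[0.0025,0.0075,0,0,-0.04,0],[0.0025,0.0075,0,0,-0.04,0],[0.0025,0.0075,0,0,-0.04,0],[0,0,0,0,0,0],[0,0,0,0,0,0]]]' 45
python3 - <<'E'
from off import *
import pickle
f=grab_frame("wrist");pickle.dump(f,open('w6.pkl','wb'));print(proj(f,[[.727,-.0055,.12],[.727,-.0055,.102]]))
cv2.imwrite('pics/p7.png',f['img'])
E
```

```text
time: 16.2
tcp_pos: [0.5759, -0.0163, 0.1736]
ee_rot: [-0.003, 0.965, -0.01, 0.262]
force: [-0.7, -0.2, 0.8]
width: 0.0449
grip_force: 0.0
[[303.10869279  67.75166603]
 [304.60541573  85.83893712]]
```

View pics/p7.png

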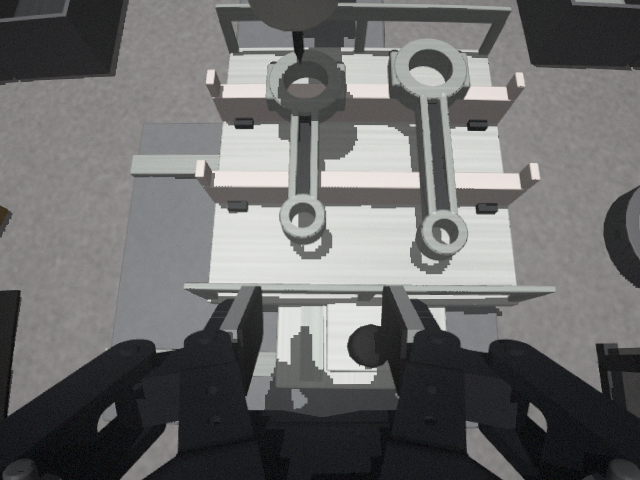

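Wrist view: pointer tip about (301,61), short rod's big bore centre about (306,87); mid bore (430,68); knob (368,345). Measure numerically.

```bash
cat > fit.py <<'E'
from off import *
def bore(f,uv,z=.102,r=.015,it=3):
    g=cv2.GaussianBlur(cv2.cvtColor(f['img'],cv2.COLOR_BGR2GRAY),(3,3),0).astype(np.float32)
    C=ray(f,[uv],z)[0,:2]
    for _ in range(it):
        pts=[]
        for th in np.linspace(0,2*np.pi,72,endpoint=False):
            rr=np.linspace(r-.005,r+.004,46);P=np.c_[C[0]+rr*np.cos(th),C[1]+rr*np.sin(th),rr*0+z]
            q=proj(f,P).astype(np.float32);v=cv2.remap(g,q[:,:1],q[:,1:],cv2.INTER_LINEAR).ravel()
            d=np.gradient(v);i=np.argmax(np.abs(d));pts.append((P[i,0],P[i,1],abs(d[i])))
        p=np.array(pts);p=p[p[:,2]>np.median(p[:,2])*.7]
        for _ in range(4):
            X=np.linalg.lstsq(np.c_[2*p[:,:2],np.ones(len(p))],(p[:,:2]**2).sum(1),rcond=None)[0]
            R=np.sqrt(X[2]+X[0]**2+X[1]**2);e=np.abs(np.linalg.norm(p[:,:2]-X[:2],axis=1)-R)
            if len(p)>25:p=p[e<=max(np.percentile(e,85),.0005)]
        C=X[:2]
    return C,R,e.mean(),len(p)
E
python3 - <<'E'
from fit import *
import pickle
f=pickle.load(open('w6.pkl','rb'));g=cv2.cvtColor(f['img'],cv2.COLOR_BGR2GRAY)
for r in range(28,76,2): print(r,g[r,286:318].tolist())
for n,uv,r in(("s",(306,87),.015),("m",(430,68),.015),("ss",(303,216),.008),("ms",(443,233),.008)):
    b=bore(f,uv,r=r);print(n,b[0].round(4),[float(np.round(x,5)) for x in b[1:]],proj(f,[[*b[0],.102]])[0].round(1))
print(ctrl.sense()['tcp_pos'],ctrl.sense()['ee_rot'])
E
```

```text
28 [71, 75, 78, 73, 72, 71, 69, 74, 74, 70, 69, 69, 73, 73, 72, 72, 74, 70, 69, 72, 69, 69, 65, 66, 65, 59, 59, 58, 60, 57, 58, 57]
30 [68, 68, 68, 68, 68, 66, 66, 69, 69, 67, 69, 66, 66, 70, 74, 66, 63, 64, 63, 63, 62, 58, 57, 59, 60, 61, 57, 59, 59, 57, 58, 59]
32 [129, 128, 130, 129, 128, 121, 48, 19, 27, 23, 25, 33, 24, 25, 25, 24, 37, 55, 58, 56, 61, 64, 59, 61, 62, 58, 57, 58, 60, 62, 56, 58]
34 [127, 131, 127, 127, 129, 120, 68, 17, 23, 27, 22, 25, 23, 23, 24, 29, 34, 44, 61, 60, 56, 60, 58, 64, 56, 63, 58, 59, 58, 59, 57, 57]
36 [128, 128, 126, 127, 129, 123, 89, 21, 20, 21, 30, 23, 28, 24, 23, 27, 51, 69, 62, 58, 60, 55, 57, 59, 58, 60, 60, 62, 57, 60, 59, 60]
38 [126, 125, 129, 130, 131, 130, 116, 27, 25, 26, 22, 30, 28, 26, 28, 25, 36, 92, 128, 123, 126, 124, 129, 132, 128, 131, 129, 130, 96, 62, 59, 64]
40 [131, 132, 128, 128, 130, 129, 119, 46, 19, 24, 25, 18, 26, 31, 28, 26, 27, 86, 125, 129, 129, 129, 129, 128, 128, 129, 133, 133, 98, 60, 60, 59]
42 [129, 128, 130, 128, 129, 128, 120, 68, 28, 27, 28, 26, 24, 29, 25, 30, 27, 86, 127, 129, 128, 129, 129, 127, 127, 129, 1
[... 1889 characters left out ...]
5, 65, 61, 64, 61, 64, 65, 63, 67, 60, 65, 65, 63, 62, 67, 62, 66, 65, 64, 66, 67, 62, 67, 64, 63, 64, 65, 64]
72 [64, 64, 65, 64, 65, 65, 63, 63, 65, 64, 63, 63, 64, 68, 66, 66, 68, 67, 68, 67, 66, 63, 65, 65, 67, 60, 67, 65, 62, 65, 64, 61]
74 [61, 66, 67, 63, 66, 68, 63, 66, 66, 66, 67, 65, 67, 67, 68, 66, 65, 68, 67, 66, 64, 65, 67, 66, 64, 64, 65, 65, 64, 66, 67, 64]
s [ 0.7312 -0.0034] [0.01462, 0.00077, 29.0] [301.4  80.6]
m [ 0.7408 -0.0898] [0.01478, 0.00013, 48.0] [430.3  66.6]
ss [ 0.6377 -0.0036] [0.00787, 0.00012, 57.0] [301.9 214.6]
ms [ 0.626  -0.0873] [0.00786, 0.00012, 51.0] [444.7 230.9]
[ 0.57579315 -0.01648353  0.17338572] [-0.00279423  0.96496113 -0.00983122  0.26219373]
```

```bash
python3 - <<'E'
from fit import *
import pickle
f=pickle.load(open('w6.pkl','rb'));g=cv2.cvtColor(f['img'],cv2.COLOR_BGR2GRAY)
tip=ray(f,[(299.8,62.5)],.12)[0,:2];ss=np.array([.6377,-.0036])
print('tip',tip,'from small',A@(tip-ss),'eye',ray(f,[(306,87)],.102)[0,:2],'need mid',A@(tip-[.7408,-.0898]))
q=[]
for r in (140,150,160,170,180,190):
    row=cv2.GaussianBlur(g,(3,3),0)[r].astype(float)
    print(r,row[284:326:2].astype(int).tolist())
for r in range(66,112,4):print(r,g[r,262:352:2].tolist())
E
```

```text
tip [ 0.73097877 -0.00345679] from small [0.09325825 0.001962  ] eye [ 0.72607424 -0.00641334] need mid [-0.01150295  0.08613529]
140 [194, 194, 150, 136, 178, 178, 155, 68, 62, 72, 72, 73, 72, 103, 170, 177, 171, 107, 97, 98, 98]
150 [216, 216, 203, 161, 178, 179, 155, 83, 75, 74, 75, 75, 75, 113, 174, 178, 167, 96, 96, 98, 99]
160 [220, 220, 211, 177, 181, 180, 145, 82, 75, 76, 77, 77, 77, 132, 178, 180, 165, 92, 98, 100, 164]
170 [215, 215, 190, 174, 182, 179, 125, 80, 76, 77, 78, 78, 77, 135, 181, 181, 170, 109, 106, 131, 149]
180 [231, 232, 193, 178, 183, 172, 94, 79, 78, 78, 79, 79, 79, 134, 182, 184, 165, 106, 136, 227, 232]
190 [95, 94, 139, 182, 185, 172, 88, 81, 79, 81, 81, 80, 82, 144, 184, 185, 161, 98, 93, 95, 95]
66 [210, 211, 209, 155, 169, 167, 170, 174, 173, 174, 176, 176, 173, 84, 66, 60, 66, 65, 66, 64, 65, 66, 65, 63, 65, 64, 63, 64, 65, 61, 73, 79, 83, 80, 80, 79, 85, 79, 147, 171, 168, 142, 208, 208, 209]
70 [206, 203, 204, 160, 167, 169, 173, 170, 175, 172, 174, 164, 103, 63, 65, 61, 61, 65, 67, 65, 63, 67, 66, 64, 67, 67, 63, 65, 61, 63, 63, 59, 77, 80, 81, 80
[... 1333 characters left out ...]
14, 84, 83, 80, 80, 84, 83, 81, 82, 86, 89, 87, 90, 88, 88, 84, 82, 79, 81, 81, 82, 82, 82, 81, 80, 83, 83, 78, 75, 79, 76, 77, 73, 95, 94, 93]
102 [91, 89, 83, 67, 66, 66, 67, 81, 138, 134, 82, 81, 83, 83, 84, 82, 84, 82, 81, 81, 85, 83, 77, 82, 81, 81, 81, 83, 79, 77, 83, 80, 84, 84, 79, 71, 65, 65, 65, 65, 69, 66, 86, 88, 88]
106 [88, 89, 86, 65, 66, 69, 64, 67, 66, 66, 74, 98, 81, 84, 81, 82, 81, 83, 81, 84, 83, 80, 81, 82, 82, 82, 81, 78, 84, 86, 83, 79, 73, 69, 66, 68, 64, 66, 65, 66, 66, 64, 89, 87, 90]
110 [87, 87, 86, 85, 67, 70, 67, 65, 69, 68, 64, 66, 63, 66, 70, 80, 83, 78, 76, 78, 80, 84, 79, 79, 80, 82, 80, 80, 75, 67, 64, 64, 67, 66, 67, 64, 62, 62, 68, 68, 64, 87, 86, 89, 88]
```

Tip ray gives (0.7310,-0.0035); short bore centre (0.732,-0.0057): shift the carrier about (-1.5,+2) mm. Regrip the knob.

```bash
python3 -m jog '[[[-0.00435,-0.0063,0,0,0.0338,0],[-0.00435,-0.0063,0,0,0.0338,0],[-0.00435,-0.0063,0,0,0.0338,0],[-0.00435,-0.0063,0,0,0.0338,0],[-0.00435,-0.0063,0,0,0.0338,0],[0,0,0,0,0,0],[0,0,0,0,0,0]]]' 45; python3 -c "
from bench import ctrl;s=ctrl.sense();print(s['tcp_pos'],s['ee_rot'])"
```

```text
time: 16.95
tcp_pos: [0.5599, -0.0388, 0.1689]
ee_rot: [-0.0, 1.0, -0.01, 0.022]
force: [0.2, -0.0, -0.7]
width: 0.0453
grip_force: 0.0
[ 0.55992902 -0.03878843  0.16891059] [-2.75892460e-04  9.99708436e-01 -9.68815624e-03  2.21157497e-02]
```

```bash
python3 -m jog '[[[-0.002,-0.004,0,0,0.014,0],[0,0,-0.045,0,0,0],[0,0,-0.045,0,0,0],[0,0,-0.025,0,0,0],[0,0,-0.014,0,0,0],[0,0,0,0,0,0]]]' 45;python3 -m jog '[[[0,0,0,0,0,0],[0,0,0,0,0,0],[0,0,0,0,0,0],[0,0,0,0,0,0]]]' 0 70
```

```text
time: 17.55
tcp_pos: [0.5572, -0.0418, 0.0656]
ee_rot: [0.001, 1.0, -0.009, -0.001]
force: [-0.5, -0.8, 0.2]
width: 0.0446
grip_force: 0.0
time: 17.95
tcp_pos: [0.5597, -0.0422, 0.0682]
ee_rot: [0.001, 1.0, -0.01, 0.002]
force: [-0.5, 0.8, 6.0]
width: 0.0225
grip_force: 68.8
```

```bash
python3 -m jog '[[[-0.001,0.0013,0,0,0,0],[-0.001,0.0012,0,0,0,0],[0,0,0,0,0,0],[0,0,0,0,0,0],[0,0,0,0,0,0]]]'; python3 -m jog '[[[0,0,0,0,0,0],[0,0,0,0,0,0],[0,0,0,0,0,0],[0,0,0.03,0,0,0],[0,0,0.05,0,0,0],[0,0,0.03,0,0,0],[0.0025,0.0075,0,0,-0.03,0],[0.0025,0.0075,0,0,-0.03,0],[0.0025,0.0075,0,0,-0.03,0],[0.0025,0.0075,0,0,-0.03,0],[0.0025,0.0075,0,0,-0.03,0],[0.0025,0.0075,0,0,-0.03,0],[0,0,0,0,0,0],[0,0,0,0,0,0],[0,0,0,0,0,0]]]' 45
cat > look.py <<'E'
from fit import *
import pickle,sys
f=grab_frame("wrist");pickle.dump(f,open(sys.argv[1]+'.pkl','wb'));cv2.imwrite('pics/'+sys.argv[1]+'.png',f['img'])
g=cv2.cvtColor(f['img'],cv2.COLOR_BGR2GRAY)
tp=proj(f,[[.731,-.0035,.12]])[0].round().astype(int);print('tip pred',tp)
m=(g<45).astype(np.uint8);m[:20]=0
best=[]
for r in range(tp[1]-25,tp[1]+14):
    c=np.flatnonzero(m[r,tp[0]-14:tp[0]+15]);best.append((r,round(float(c.mean()+tp[0]-14),1) if len(c) else None,len(c)))
print(best)
for a in sys.argv[2:]:
    x,y,rad=map(float,a.split(','));uv=proj(f,[[x,y,.102]])[0];b=bore(f,uv,r=rad);print(a,b[0].round(4),[float(np.round(v,5)) for v in b[1:]],proj(f,[[*b[0],.102]])[0].round(1))
s=ctrl.sense();print(s['time'],s['tcp_pos'].round(4) if hasattr(s['tcp_pos'],'round') else s['tcp_pos'],s['ee_rot'])
E
python3 look.py w7 .636,-.0016,.008 .739,-.088,.015 .6245,-.0853,.008 .7305,-.0035,.015
```

```text
time: 18.45
tcp_pos: [0.5594, -0.0405, 0.0682]
ee_rot: [0.001, 1.0, -0.01, 0.003]
force: [0.2, -1.5, 7.0]
width: 0.0224
grip_force: 69.0
time: 19.95
tcp_pos: [0.5754, -0.0114, 0.162]
ee_rot: [0.004, 0.969, -0.011, 0.248]
force: [-0.6, 0.0, 0.1]
width: 0.0449
grip_force: 0.0
tip pred [304  41]
[(16, None, 0), (17, None, 0), (18, None, 0), (19, None, 0), (20, 302.5, 10), (21, 302.5, 10), (22, 303.0, 9), (23, 303.0, 9), (24, 303.0, 9), (25, 303.5, 10), (26, 303.5, 10), (27, 303.5, 10), (28, 303.0, 9), (29, 303.0, 9), (30, 304.0, 9), (31, 303.5, 8), (32, 303.0, 7), (33, 303.5, 6), (34, 304.0, 5), (35, 304.0, 5), (36, 303.5, 4), (37, 303.5, 4), (38, 304.0, 3), (39, 303.5, 2), (40, 304.0, 1), (41, 304.0, 1), (42, None, 0), (43, None, 0), (44, None, 0), (45, None, 0), (46, None, 0), (47, None, 0), (48, None, 0), (49, None, 0), (50, None, 0), (51, None, 0), (52, None, 0), (53, None, 0), (54, None, 0)]
.636,-.0016,.008 [ 0.6373 -0.0014] [0.00786, 0.00011, 57.0] [303.5 203.8]
.739,-.088,.015 [ 0.7404 -0.0876] [0.01483, 0.00013, 49.0] [437.4  47.5]
.6245,-.0853,.008 [ 0.6257 -0.0852] [0.00784, 0.0001, 40.0] [453.7 220.6]
.7305,-.0035,.015 [ 0.7322 -0.0039] [0.01487, 0.00013, 43.0] [305.9  59.8]
20.0 [ 0.5754 -0.0116  0.162 ] [ 0.00370706  0.96860684 -0.01150653  0.24830353]
```

Short bore fit (0.7322,-0.0039) against tip (0.731,-0.0035): centred to about 1 mm. Let it stand, then regrip the knob for the mid rod.

```bash
python3 -m jog '[[[0,0,0,0,0,0],[0,0,0,0,0,0],[0,0,0,0,0,0],[0,0,0,0,0,0],[0,0,0,0,0,0],[0,0,0,0,0,0],[0,0,0,0,0,0],[-0.0044,-0.007,0,0,0.032,0],[-0.0044,-0.007,0,0,0.032,0],[-0.0044,-0.007,0,0,0.032,0],[-0.0044,-0.007,0,0,0.032,0],[-0.0044,-0.007,0,0,0.032,0],[0,0,0,0,0.01,0],[0,0,0,0,0,0],[0,0,0,0,0,0]]]' 45; python3 -c "
from bench import ctrl;s=ctrl.sense();print(s['tcp_pos'],s['ee_rot'])"
```

```text
time: 21.5
tcp_pos: [0.5619, -0.0365, 0.1546]
ee_rot: [0.012, 1.0, -0.009, 0.021]
force: [0.5, -0.0, 0.2]
width: 0.0451
grip_force: 0.0
[ 0.56192284 -0.03647631  0.15463494] [ 0.01248985  0.99965471 -0.0088484   0.02135791]
```

```bash
python3 -m jog '[[[-0.0055,-0.0045,0,0.008,0.0137,0],[0,0,0,0,0,0],[0,0,-0.045,0,0,0],[0,0,-0.04,0,0,0],[0,0,-0.02,0,0,0],[0,0,-0.006,0,0,0],[0,0,0,0,0,0]]]' 45;python3 -m jog '[[[0,0,0,0,0,0],[0,0,0,0,0,0],[0,0,0,0,0,0],[0,0,0,0,0,0]]]' 0 70
```

```text
time: 22.2
tcp_pos: [0.5575, -0.0397, 0.066]
ee_rot: [0.0, 1.0, -0.009, -0.0]
force: [0.1, 0.2, -0.6]
width: 0.0446
grip_force: 0.0
time: 22.6
tcp_pos: [0.5589, -0.0401, 0.0677]
ee_rot: [0.0, 1.0, -0.009, 0.001]
force: [-1.0, 0.1, 6.1]
width: 0.0225
grip_force: 68.7
```

```bash
python3 -m jog '[[[-0.0015,0.0004,0,0,0,0],[0,0,0,0,0,0],[0,0,0,0,0,0],[0,0,0,0,0,0],[0,0,0,0,0,0],[0,0,0,0,0,0],[0,0,0,0,0,0],[0,0,0,0,0,0],[0,0,0,0,0,0],[0,0,0,0,0,0],[0,0,0,0,0,0],[0,0,0,0,0,0],[0,0,0,0,0,0],[0,0,0,0,0,0],[0,0,0,0,0,0],[0,0,0,0,0,0],[0,0,0,0,0,0],[0,0,0,0,0,0],[0,0,0,0,0,0],[0,0,0,0,0,0]]]'; python3 -m jog '[[[0,0,0,0,0,0],[0,0,0,0,0,0],[0,0,0,0,0,0],[0,0,0,0,0,0],[0,0,0,0,0,0],[-0.001,0.008,0,0,0,0],[-0.001,0.015,0,0,0,0],[-0.0015,0.015,0,0,0,0],[-0.0015,0.015,0,0,0,0],[-0.0015,0.015,0,0,0,0],[-0.0015,0.015,0,0,0,0],[-0.0015,0.015,0,0,0,0],[-0.001,0.0065,0,0,0,0],[0,0,0,0,0,0],[0,0,0,0,0,0],[0,0,0,0,0,0]]]'
```

```text
time: 24.6
tcp_pos: [0.5585, -0.0401, 0.0677]
ee_rot: [0.0, 1.0, -0.009, 0.002]
force: [1.5, -1.3, 6.1]
width: 0.0224
grip_force: 68.8
time: 26.2
tcp_pos: [0.5498, 0.0454, 0.0677]
ee_rot: [-0.001, 1.0, -0.008, 0.002]
force: [-0.0, 1.0, 7.5]
width: 0.0223
grip_force: 69.2
```

```bash
python3 -m jog '[[[0,0,0,0,0,0],[0,0,0,0,0,0],[0,0,0,0,0,0],[0,0,0.03,0,0,0],[0,0,0.05,0,0,0],[0,0,0.04,0,0,0],[0.0025,-0.006,0.002,0,-0.03,0],[0.0025,-0.006,0.002,0,-0.03,0],[0.0025,-0.006,0.002,0,-0.03,0],[0.0025,-0.006,0.002,0,-0.03,0],[0.0025,-0.006,0.002,0,-0.03,0],[0.0025,-0.006,0.002,0,-0.03,0],[0,0,0,0,0,0],[0,0,0,0,0,0],[0,0,0,0,0,0]]]' 45
python3 look.py w8 .627,.0825,.008 .731,-.0035,.015 .6163,-.0011,.008 .7217,.0801,.015
```

```text
time: 27.7
tcp_pos: [0.5638, 0.0176, 0.1746]
ee_rot: [-0.0, 0.968, -0.008, 0.251]
force: [-0.4, 0.2, 0.5]
width: 0.0454
grip_force: 0.0
tip pred [354  41]
[(16, None, 0), (17, None, 0), (18, None, 0), (19, None, 0), (20, 356.5, 10), (21, 356.0, 11), (22, 355.5, 10), (23, 356.0, 11), (24, 355.5, 10), (25, 355.5, 10), (26, 355.5, 10), (27, 355.5, 10), (28, 355.5, 10), (29, 355.5, 10), (30, 355.5, 10), (31, 355.5, 8), (32, 355.0, 7), (33, 355.0, 5), (34, 355.0, 5), (35, 354.5, 4), (36, 354.5, 4), (37, 355.0, 3), (38, 354.5, 2), (39, 354.5, 2), (40, 354.0, 1), (41, None, 0), (42, None, 0), (43, None, 0), (44, None, 0), (45, None, 0), (46, None, 0), (47, None, 0), (48, None, 0), (49, None, 0), (50, None, 0), (51, None, 0), (52, None, 0), (53, None, 0), (54, None, 0)]
.627,.0825,.008 [0.6207 0.0779] [0.00978, 0.00023, 30.0] [221.2 221. ]
.731,-.0035,.015 [ 0.7313 -0.0019] [0.01489, 0.00012, 44.0] [349.7  59.6]
.6163,-.0011,.008 [0.6167 0.0007] [0.00782, 0.00016, 72.0] [352.  225.4]
.7217,.0801,.015 [0.7232 0.082 ] [0.01473, 0.00014, 42.0] [223.2  72.7]
27.75 [0.5638 0.0171 0.1746] [-3.82694469e-04  9.67865008e-01 -8.98741816e-03  2.51309384e-01]
```

Mid bore (0.7313,-0.0019) vs tip (0.731,-0.0036): off by 1.8 mm sideways; regrip and trim.

```bash
python3 -m jog '[[[-0.0033,0.0055,0,0,0.029,0],[-0.0033,0.0055,0,0,0.029,0],[-0.0033,0.0055,0,0,0.029,0],[-0.0033,0.0055,0,0,0.029,0],[-0.0033,0.0055,0,0,0.029,0],[-0.0033,0.0055,0,0,0.029,0],[0,0,0,0,0,0],[0,0,0,0,0,0]]]' 45; python3 -c "
from bench import ctrl;s=ctrl.sense();print(s['tcp_pos'],s['ee_rot'])"
```

```text
time: 28.55
tcp_pos: [0.5509, 0.0387, 0.1706]
ee_rot: [0.006, 1.0, -0.009, 0.005]
force: [0.9, 0.3, -0.1]
width: 0.0454
grip_force: 0.0
[0.55089462 0.03868937 0.1706018 ] [ 0.00580955  0.99993175 -0.00870637  0.00519064]
```

```bash
python3 -m jog '[[[-0.0036,0.0066,0,0.0037,0.0033,0],[0,0,0,0,0,0],[0,0,-0.05,0,0,0],[0,0,-0.05,0,0,0],[0,0,-0.022,0,0,0],[0,0,-0.009,0,0,0],[0,0,0,0,0,0]]]' 45;python3 -m jog '[[[0,0,0,0,0,0],[0,0,0,0,0,0],[0,0,0,0,0,0],[0,0,0,0,0,0],[0,-0.0023,0,0,0,0],[0,0,0,0,0,0],[0,0,0,0,0,0],[0,0,0,0,0,0],[0,0,0,0,0,0],[0,0,0,0,0,0]]]' 0 70
```

```text
time: 29.25
tcp_pos: [0.5475, 0.0448, 0.0658]
ee_rot: [0.001, 1.0, -0.008, -0.001]
force: [-0.5, -0.2, 0.7]
width: 0.0449
grip_force: 0.0
time: 30.25
tcp_pos: [0.5491, 0.0438, 0.0677]
ee_rot: [0.0, 1.0, -0.008, 0.001]
force: [-1.4, 0.8, 5.8]
width: 0.0223
grip_force: 68.8
```

```bash
python3 -m jog '[[[0,0,0,0,0,0],[0,0,0,0,0,0],[0,0,0,0,0,0],[0,0,0,0,0,0],[0,0,0,0,0,0],[0,0,0,0,0,0],[0,0,0,0,0,0],[0,0,0,0,0,0],[0,0,0,0,0,0],[0,0,0,0,0,0]]]'; python3 -m jog '[[[0,0,0,0,0,0],[0,0,0,0,0,0],[0,0,0,0,0,0],[0,0,0.03,0,0,0],[0,0,0.05,0,0,0],[0,0,0.04,0,0,0],[0.0025,-0.006,0.002,0,-0.03,0],[0.0025,-0.006,0.002,0,-0.03,0],[0.0025,-0.006,0.002,0,-0.03,0],[0.0025,-0.006,0.002,0,-0.03,0],[0.0025,-0.006,0.002,0,-0.03,0],[0.0025,-0.006,0.002,0,-0.03,0],[0,0,0,0,0,0],[0,0,0,0,0,0],[0,0,0,0,0,0]]]' 45
python3 look.py w9 .731,-.0035,.015 .6163,-.0011,.008 .723,.08,.015
```

```text
time: 31.25
tcp_pos: [0.549, 0.0438, 0.0677]
ee_rot: [0.0, 1.0, -0.008, 0.001]
force: [-0.2, 0.8, 6.1]
width: 0.022
grip_force: 68.8
time: 32.75
tcp_pos: [0.5637, 0.0166, 0.1747]
ee_rot: [0.001, 0.968, -0.008, 0.252]
force: [-0.5, -0.3, -0.3]
width: 0.045
grip_force: 0.0
tip pred [352  41]
[(16, None, 0), (17, None, 0), (18, None, 0), (19, None, 0), (20, 354.5, 10), (21, 354.5, 10), (22, 354.5, 10), (23, 354.5, 10), (24, 354.5, 10), (25, 354.5, 10), (26, 354.5, 10), (27, 354.0, 9), (28, 353.5, 10), (29, 353.5, 10), (30, 354.0, 9), (31, 354.0, 9), (32, 354.0, 7), (33, 353.5, 6), (34, 353.5, 6), (35, 353.5, 4), (36, 353.5, 4), (37, 353.0, 3), (38, 353.0, 3), (39, 352.5, 2), (40, 353.0, 1), (41, None, 0), (42, None, 0), (43, None, 0), (44, None, 0), (45, None, 0), (46, None, 0), (47, None, 0), (48, None, 0), (49, None, 0), (50, None, 0), (51, None, 0), (52, None, 0), (53, None, 0), (54, None, 0)]
.731,-.0035,.015 [ 0.7313 -0.0033] [0.01494, 0.00014, 44.0] [350.3  59.9]
.6163,-.0011,.008 [ 0.6167 -0.0008] [0.00784, 0.00015, 70.0] [352.6 225.5]
.723,.08,.015 [0.7235 0.0805] [0.0146, 0.00021, 44.0] [223.9  72.2]
32.8 [0.5637 0.0161 0.1746] [ 8.25764424e-04  9.67832833e-01 -8.21623425e-03  2.51458583e-01]
```

Mid bore centred within 0.5 mm. Regrip, then draw the carrier out.

```bash
python3 -m jog '[[[0,0,0,0,0,0],[0,0,0,0,0,0],[0,0,0,0,0,0],[0,0,0,0,0,0],[0,0,0,0,0,0],[-0.0033,0.0055,0,0,0.029,0],[-0.0033,0.0055,0,0,0.029,0],[-0.0033,0.0055,0,0,0.029,0],[-0.0033,0.0055,0,0,0.029,0],[-0.0033,0.0055,0,0,0.029,0],[-0.0033,0.0055,0,0,0.029,0],[0,0,0,0,0,0],[0,0,0,0,0,0]]]' 45; python3 -c "
from bench import ctrl;s=ctrl.sense();print(s['tcp_pos'],s['ee_rot'])"
```

```text
time: 34.1
tcp_pos: [0.5505, 0.0381, 0.1702]
ee_rot: [0.008, 1.0, -0.007, 0.005]
force: [-0.7, -0.4, -0.2]
width: 0.0449
grip_force: 0.0
[0.55054128 0.03814345 0.1702334 ] [ 0.00790617  0.99992974 -0.00699193  0.00539726]
```

```bash
python3 -m jog '[[[-0.0036,0.0055,0,0.005,0.0034,0],[0,0,0,0,0,0],[0,0,-0.05,0,0,0],[0,0,-0.05,0,0,0],[0,0,-0.022,0,0,0],[0,0,-0.009,0,0,0],[0,0,0,0,0,0]]]' 45;python3 -m jog '[[[0,0,0,0,0,0],[0,0,0,0,0,0],[0,0,0,0,0,0],[0,0,0,0,0,0],[-0.008,0,0,0,0,0],[-0.015,0.0003,0,0,0,0],[-0.017,0.0003,0,0,0,0],[-0.017,0.0003,0,0,0,0],[-0.017,0.0003,0,0,0,0],[-0.017,0.0003,0,0,0,0],[-0.012,0.0003,0,0,0,0],[-0.006,0,0,0,0,0],[-0.003,0,0,0,0,0],[0,0,0,0,0,0],[0,0,0,0,0,0]]]' 0 70
```

```text
time: 34.8
tcp_pos: [0.5474, 0.0427, 0.0656]
ee_rot: [0.0, 1.0, -0.007, -0.001]
force: [-0.4, -0.6, 1.0]
width: 0.0449
grip_force: 0.0
time: 36.3
tcp_pos: [0.4594, 0.0454, 0.0676]
ee_rot: [-0.001, 1.0, -0.007, 0.002]
force: [-1.3, 1.3, 9.5]
width: 0.0224
grip_force: 69.8
```

```bash
python3 -m jog '[[[-0.003,0,0,0,0,0],[-0.002,0,0,0,0,0],[0,0,0,0,0,0]]]';python3 -m jog '[[[-0.003,0,0,0,0,0],[0,0,0,0,0,0]]]'
```

```text
time: 36.6
tcp_pos: [0.456, 0.0454, 0.0676]
ee_rot: [-0.001, 1.0, -0.007, 0.002]
force: [0.4, 0.4, 8.3]
width: 0.022
grip_force: 69.5
time: 36.8
tcp_pos: [0.4536, 0.0454, 0.0676]
ee_rot: [-0.001, 1.0, -0.007, 0.002]
force: [0.4, 1.1, 8.2]
width: 0.0224
grip_force: 69.7
```

```bash
python3 -m jog '[[[-0.003,0,0,0,0,0],[0,0,0,0,0,0]]]';python3 -m jog '[[[-0.003,0,0,0,0,0],[0,0,0,0,0,0]]]'
```

```text
time: 37.0
tcp_pos: [0.4525, 0.0454, 0.0676]
ee_rot: [-0.001, 1.0, -0.007, 0.003]
force: [2.6, 1.5, 6.7]
width: 0.022
grip_force: 69.3
time: 37.2
tcp_pos: [0.4525, 0.0454, 0.0676]
ee_rot: [-0.002, 1.0, -0.007, 0.005]
force: [7.9, 1.1, 3.0]
width: 0.0225
grip_force: 69.0
```

Front stop reached. Let go and move over the mid rod.

```bash
python3 -m jog '[[[0.004,0,0,0,0,0],[0,0,0,0,0,0],[0,0,0,0,0,0],[0,0,0,0,0,0],[0,0,0.03,0,0,0],[0,0,0.05,0,0,0],[0,0,0.05,0,0,0],[0,0,0.05,0,0,0],[0.04,-0.015,0,0,0,0],[0.045,-0.015,0,0,0,0],[0.045,-0.015,0,0,0,0],[0.035,-0.01,0,0,0,0],[0,0,0,0,0,0],[0,0,0,0,0,0]]]' 45
python3 look.py w10 .636,-.0015,.015 .6285,.0824,.015 | tail -3
```

```text
time: 38.6
tcp_pos: [0.5814, 0.0002, 0.2091]
ee_rot: [-0.0, 1.0, -0.007, -0.002]
force: [-0.5, 0.4, 0.1]
width: 0.045
grip_force: 0.0
.636,-.0015,.015 [ 0.6359 -0.0014] [0.01408, 0.00022, 39.0] [325.3 148.5]
.6285,.0824,.015 [0.6268 0.0821] [0.01463, 0.00014, 34.0] [189.4 166.1]
38.65 [0.5809 0.0007 0.2094] [-1.60114817e-04  9.99978480e-01 -6.39781072e-03 -1.44307553e-03]
```

```bash
python3 -m jog '[[[0.01,-0.0015,-0.03,0,0,-0.003],[0,0,-0.05,0,0,0],[0,0,-0.04,0,0,0],[0,0,-0.02,0,0,0],[0,0,-0.0106,0,0,0],[0,0,0,0,0,0]]]' 45;python3 -m jog '[[[0,0,0,0,0,0],[0,0,0,0,0,0],[0,0,0,0,0,0],[0,0,0,0,0,0],[0,0,0,0,0,0]]]' 0 70
```

```text
time: 39.25
tcp_pos: [0.589, -0.0007, 0.089]
ee_rot: [-0.0, 1.0, -0.011, -0.001]
force: [-0.3, 0.3, 0.5]
width: 0.0448
grip_force: 0.0
time: 39.75
tcp_pos: [0.5912, -0.001, 0.0913]
ee_rot: [0.0, 1.0, -0.012, 0.001]
force: [-0.9, -0.6, 5.5]
width: 0.0161
grip_force: 70.4
```

```bash
python3 -m jog '[[[0,0,0.02,0,0,0],[0,0,0.045,0,0,0],[0,0,0.05,0,0,0],[0,0,0.05,0,0,0],[-0.0161,-0.05,0,0,0,0],[-0.0161,-0.05,0,-0.0002,-0.0142,0],[-0.0161,-0.05,0,-0.0002,-0.0142,0],[-0.0161,-0.05,0,-0.0002,-0.0142,0],[-0.0161,-0.05,0,-0.0002,-0.0142,0],[-0.0161,-0.05,0,-0.0002,-0.0142,0],[-0.0161,-0.05,0,-0.0002,-0.0142,0],[-0.0161,-0.05,0,-0.0002,-0.0142,0],[-0.0161,-0.05,0,-0.0003,-0.0142,0],[-0.0161,-0.05,0,-0.0003,-0.0137,0],[0,0,0,0,0,0],[0,0,0,0,0,0]]]'
cat > st.py <<'E'
from off import *
import sys
O=np.array([.379,-.356,.048]);a=.4;ps=-.018
ex=np.array([np.cos(a)*np.cos(ps),np.cos(a)*np.sin(ps),np.sin(a)]);ey=np.array([-np.sin(ps),np.cos(ps),0]);n=np.cross(ex,ey)
from scipy.spatial.transform import Rotation as Ro
s=ctrl.sense();p=np.array(s['tcp_pos']);q=s['ee_rot'];R=Ro.from_quat([q[1],q[2],q[3],q[0]])
Rt=Ro.from_matrix(np.c_[ex,-ey,-n]);d=p-O
print('t',s['time'],'pos',p.round(4),'s,y,h',[(d@v).round(4) for v in(ex,ey,n)],'turn units',((Rt*R.inv()).as_rotvec()/np.pi).round(4),'w',round(s['width'],4),'F',np.round([np.array(s['force'])@v for v in(ex,ey,n)],1))
print('per mm units ex',(ex*.001/.8).round(6),'ey',(ey*.001/.8).round(6),'n',(n*.001/.8).round(6))
if len(sys.argv)>1:
    T=np.array([float(v) for v in sys.argv[1].split(',')]);g=O+T[0]*ex+T[1]*ey+T[2]*n;print('shift units',((g-p)/.8).round(4))
E
python3 st.py .1,-.045,.07
```

```text
time: 41.35
tcp_pos: [0.4589, -0.4027, 0.2204]
ee_rot: [0.0, 0.98, -0.014, 0.197]
force: [0.2, 1.3, -3.6]
width: 0.016
grip_force: 69.4
t 41.35 pos [ 0.4589 -0.4027  0.2204] s,y,h [np.float64(0.1415), np.float64(-0.0452), np.float64(0.1273)] turn units [-0.0016 -0.0012  0.003 ] w 0.016 F [-1.3  1.3 -3.4]
per mm units ex [ 1.151e-03 -2.100e-05  4.870e-04] ey [2.20e-05 1.25e-03 0.00e+00] n [-4.870e-04  9.000e-06  1.151e-03]
shift units [-0.0199  0.0006 -0.0862]
```

```bash
python3 -m jog '[[[-0.0066,0.0002,-0.029,-0.0005,-0.0004,0.001],[-0.0066,0.0002,-0.029,-0.0005,-0.0004,0.001],[-0.0067,0.0002,-0.0282,-0.0006,-0.0004,0.001],[0,0,0,0,0,0],[0,0,0,0,0,0]]]'
python3 st.py .1,-.045,.02
python3 - <<'E'
from h import *
import pickle
s=grab_frame("side");t=grab_frame("top");w=grab_frame("wrist");pickle.dump((s,t,w),open('f11.pkl','wb'))
a=cv2.resize(s['img'][120:230,290:410],(436,400),interpolation=2);b=cv2.resize(w['img'],(364,273));b=cv2.copyMakeBorder(b,0,127,0,0,0)
cv2.imwrite('pics/p11.png',np.hstack([a,b]))
E
```

```text
time: 41.85
tcp_pos: [0.4469, -0.3991, 0.1535]
ee_rot: [0.002, 0.98, -0.005, 0.201]
force: [1.8, -0.3, -2.8]
width: 0.016
grip_force: 69.4
t 41.85 pos [ 0.4469 -0.3991  0.1535] s,y,h [np.float64(0.1043), np.float64(-0.0419), np.float64(0.0704)] turn units [ 0.0006  0.0013 -0.0023] w 0.016 F [ 0.6 -0.3 -3.3]
per mm units ex [ 1.151e-03 -2.100e-05  4.870e-04] ey [2.20e-05 1.25e-03 0.00e+00] n [-4.870e-04  9.000e-06  1.151e-03]
shift units [ 0.0195 -0.0042 -0.0601]
```

View pics/p11.png

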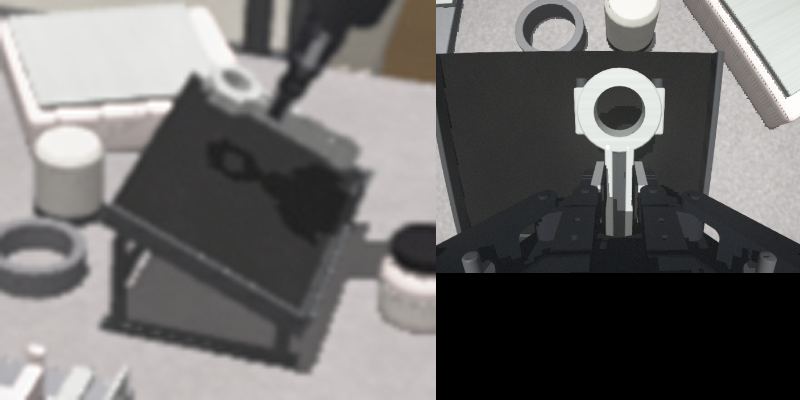

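View: mid rod held parallel to the stand's edges, above the deck's right half, bore at (619,108). Lower it along the deck normal.

```bash
python3 -m jog '[[[0.0065,-0.001,-0.02,0,0,-0.001],[0.0065,-0.001,-0.02,0,0,0],[0.0065,-0.001,-0.02,0,0,0],[0,0,0,0,0,0],[0,0,0,0,0,0]]]'
python3 st.py .1,-.045,.01; python3 -m jog '[[[0.0019,0,-0.0046,0,0,0],[0.0019,0,-0.0046,0,0,0],[0,0,0,0,0,0]]]';python3 st.py .1,-.045,.007
```

```text
time: 42.5
tcp_pos: [0.462, -0.403, 0.1056]
ee_rot: [0.003, 0.98, -0.008, 0.201]
force: [0.6, -0.7, -3.3]
width: 0.0158
grip_force: 69.3
t 42.5 pos [ 0.462  -0.403   0.1056] s,y,h [np.float64(0.0997), np.float64(-0.0455), np.float64(0.0204)] turn units [ 0.0008  0.0015 -0.0006] w 0.0158 F [-0.7 -0.7 -3.3]
per mm units ex [ 1.151e-03 -2.100e-05  4.870e-04] ey [2.20e-05 1.25e-03 0.00e+00] n [-4.870e-04  9.000e-06  1.151e-03]
shift units [ 0.0055  0.0005 -0.0118]
time: 42.8
tcp_pos: [0.4642, -0.403, 0.0972]
ee_rot: [0.003, 0.98, -0.008, 0.2]
force: [-0.2, -0.2, -4.3]
width: 0.0159
grip_force: 69.4
t 42.8 pos [ 0.4642 -0.403   0.0972] s,y,h [np.float64(0.0984), np.float64(-0.0455), np.float64(0.0118)] turn units [ 0.0006  0.001  -0.0005] w 0.0159 F [-1.9 -0.2 -3.9]
per mm units ex [ 1.151e-03 -2.100e-05  4.870e-04] ey [2.20e-05 1.25e-03 0.00e+00] n [-4.870e-04  9.000e-06  1.151e-03]
shift units [ 0.0042  0.0005 -0.0047]
```

```bash
python3 -m jog '[[[0.001,0,-0.0023,0,0,0],[0,0,0,0,0,0]]]'|sed -n 4p;python3 -m jog '[[[0.001,0,-0.0023,0,0,0],[0,0,0,0,0,0]]]'|sed -n 4p; python3 st.py
```

```text
force: [-0.1, -0.2, -2.8]
force: [-3.8, 0.5, 3.5]
t 43.2 pos [ 0.4656 -0.4031  0.0943] s,y,h [np.float64(0.0986), np.float64(-0.0456), np.float64(0.0086)] turn units [ 0.0009  0.001  -0.0004] w 0.016 F [-2.2  0.4  4.7]
per mm units ex [ 1.151e-03 -2.100e-05  4.870e-04] ey [2.20e-05 1.25e-03 0.00e+00] n [-4.870e-04  9.000e-06  1.151e-03]
```

```bash
python3 -m jog '[[[-0.00345,0,-0.00146,0,0,0],[-0.00345,0,-0.00146,0,0,0],[-0.00345,0,-0.00146,0,0,0],[-0.00345,0,-0.00146,0,0,0],[0,0,0,0,0,0]]]'|sed -n 4p;python3 st.py|head -1;python3 -m jog '[[[-0.0023,0,-0.001,0,0,0],[0,0,0,0,0,0]]]'|sed -n 4p;python3 st.py|head -1;python3 -m jog '[[[-0.0012,0,-0.0005,0,0,0],[0,0,0,0,0,0]]]'|sed -n 4p; python3 st.py|head -1
```

```text
force: [-0.4, 0.1, 6.4]
t 43.7 pos [ 0.4564 -0.4037  0.0904] s,y,h [np.float64(0.0885), np.float64(-0.0463), np.float64(0.0086)] turn units [ 0.0013  0.0025 -0.0005] w 0.0157 F [2.1 0.1 6. ]
force: [0.1, -0.6, 6.3]
t 43.9 pos [ 0.4548 -0.4037  0.0897] s,y,h [np.float64(0.0869), np.float64(-0.0463), np.float64(0.0085)] turn units [ 0.0013  0.0026 -0.0005] w 0.0159 F [ 2.6 -0.6  5.8]
force: [-0.3, -0.2, 5.7]
t 44.1 pos [ 0.454  -0.4037  0.0893] s,y,h [np.float64(0.086), np.float64(-0.0464), np.float64(0.0085)] turn units [ 0.0013  0.0027 -0.0005] w 0.016 F [ 2.  -0.2  5.4]
```

Keep sliding in small steps until the lip pushes back.

```bash
python3 -m jog '[[[-0.0017,0,-0.0007,0,0,0],[0,0,0,0,0,0]]]'|sed -n 4p;python3 st.py|head -1;python3 -m jog '[[[-0.0017,0,-0.0007,0,0,0],[0,0,0,0,0,0]]]'|sed -n 4p;python3 st.py|head -1;python3 -m jog '[[[-0.0017,0,-0.0007,0,0,0],[0,0,0,0,0,0]]]'|sed -n 4p; python3 st.py|head -1
```

```text
force: [0.5, 0.1, 6.2]
t 44.3 pos [ 0.4526 -0.4038  0.0888] s,y,h [np.float64(0.0844), np.float64(-0.0464), np.float64(0.0086)] turn units [ 0.0014  0.0027 -0.0005] w 0.016 F [2.9 0.1 5.5]
force: [1.1, 0.8, 6.2]
t 44.5 pos [ 0.4512 -0.4038  0.0882] s,y,h [np.float64(0.0829), np.float64(-0.0464), np.float64(0.0086)] turn units [ 0.0013  0.0027 -0.0005] w 0.0157 F [3.4 0.8 5.3]
force: [1.0, -0.9, 5.5]
t 44.7 pos [ 0.4505 -0.4037  0.0878] s,y,h [np.float64(0.0821), np.float64(-0.0464), np.float64(0.0085)] turn units [ 0.0014  0.0031 -0.0006] w 0.0158 F [ 3.  -0.9  4.6]
```

```bash
python3 -m jog '[[[-0.0017,0,-0.0007,0,0,0],[0,0,0,0,0,0]]]'|sed -n 4p;python3 st.py|head -1;python3 -m jog '[[[-0.0017,0,-0.0007,0,0,0],[0,0,0,0,0,0]]]'|sed -n 4p;python3 st.py|head -1
```

```text
force: [5.3, 0.8, 5.0]
t 44.9 pos [ 0.4505 -0.4037  0.0878] s,y,h [np.float64(0.0821), np.float64(-0.0464), np.float64(0.0085)] turn units [ 0.0015  0.0039 -0.0007] w 0.016 F [6.8 0.9 2.5]
force: [6.8, -0.1, 5.2]
t 45.1 pos [ 0.4504 -0.4037  0.0879] s,y,h [np.float64(0.0821), np.float64(-0.0464), np.float64(0.0086)] turn units [ 0.0017  0.0048 -0.0009] w 0.0157 F [ 8.3 -0.   2.1]
```

At the lip. Release, retreat square to the deck, and go over the short rod.

```bash
python3 -m jog '[[[0,0,0,0,0,0],[0,0,0,0,0,0],[0,0,0,0,0,0],[-0.0097,0.0002,0.023,0,0,0],[-0.0195,0.0003,0.046,0,0,0],[0,0,0.04,0,0,0],[0,0,0.04,0,0,0]]]' 40; python3 -m jog '[[[0.0177,0.0553,0,0.0002,0.0116,0],[0.0177,0.0553,0,0.0002,0.0116,0],[0.0177,0.0553,0,0.0002,0.0116,0],[0.0177,0.0553,0,0.0002,0.0116,0],[0.0177,0.0553,0,0.0002,0.0116,0],[0.0177,0.0553,0,0.0002,0.0116,0],[0.0177,0.0553,0,0.0002,0.0116,0],[0.0177,0.0553,0,0.0002,0.0116,0],[0.0177,0.0553,0,0.0002,0.0116,0],[0.0177,0.0553,0,0.0002,0.0116,0],[0.0177,0.0553,0,0.0002,0.0116,0],[0,0,0,0,0,0],[0,0,0,0,0,0]]]' 42
python3 look.py w12 .6268,.0821,.015 .5318,.0846,.008| tail -3
python3 - <<'E'
from rods import *
import pickle
t=grab_frame("top");pickle.dump(t,open('t12.pkl','wb'))
for r in blobs(t,[(398,196),(486,196),(483,262),(398,262)],120,.08,150):print({k:np.round(v,4) if k!='holes' else v for k,v in r.items()})
E
```

```text
time: 45.8
tcp_pos: [0.4198, -0.4027, 0.2041]
ee_rot: [0.002, 0.98, -0.009, 0.199]
force: [0.2, -2.0, -0.1]
width: 0.0398
grip_force: 0.0
time: 47.1
tcp_pos: [0.5769, 0.085, 0.203]
ee_rot: [0.001, 1.0, -0.006, 0.0]
force: [-0.4, 0.5, 0.1]
width: 0.0418
grip_force: 0.0
.6268,.0821,.015 [0.6269 0.0826] [0.01455, 0.00021, 39.0] [326.4 157.1]
.5318,.0846,.008 [0.532  0.0861] [0.00723, 0.00022, 29.0] [322.4 305.3]
47.15 [0.5768 0.0829 0.203 ] [ 1.79356566e-03  9.99966792e-01 -7.94936564e-03  7.77225250e-05]
{'L': np.float64(0.1565), 'W': np.float64(0.0547), 'ctr': array([ 0.4438, -0.4133]), 'big': array([ 0.4955, -0.4164]), 'small': array([ 0.3797, -0.4093]), 'yaw': np.float32(-0.0614), 'holes': [([0.3795, -0.399], 10.0), ([0.4063, -0.4035], 2.0), ([0.4377, -0.4083], 2.0), ([0.494, -0.4163], 67.0)]}
```

```bash
python3 -m jog '[[[0.01,0,-0.03,0,0,-0.004],[0,0,-0.05,0,0,0],[0,0,-0.035,0,0,0],[0,0,-0.018,0,0,0],[0,0,-0.0076,0,0,0],[0,0,0,0,0,0]]]' 42;python3 -m jog '[[[0,0,0,0,0,0],[0,0,0,0,0,0],[0,0,0,0,0,0],[0,0,0,0,0,0],[0,0,0,0,0,0]]]' 0 70;python3 -m jog '[[[0,0,0.02,0,0,0],[0,0,0.045,0,0,0],[0,0,0.05,0,0,0],[0,0,0.05,0,0,0],[0,0,0,0,0,0],[0,0,0,0,0,0]]]'
```

```text
time: 47.8
tcp_pos: [0.5857, 0.0831, 0.0916]
ee_rot: [0.001, 1.0, -0.015, 0.001]
force: [0.3, -0.2, 1.1]
width: 0.0421
grip_force: 0.0
time: 48.3
tcp_pos: [0.5868, 0.0841, 0.0934]
ee_rot: [0.001, 1.0, -0.014, 0.003]
force: [-0.8, -1.0, 7.3]
width: 0.0155
grip_force: 69.5
time: 48.9
tcp_pos: [0.5853, 0.084, 0.2239]
ee_rot: [0.001, 1.0, -0.014, 0.002]
force: [0.2, -0.9, -2.9]
width: 0.0155
grip_force: 68.7
```

```bash
python3 -m jog '[[[-0.0175,-0.05,0,0,0,0],[-0.0175,-0.05,0,-0.0002,-0.0142,0],[-0.0175,-0.05,0,-0.0002,-0.0142,0],[-0.0175,-0.05,0,-0.0002,-0.0142,0],[-0.0175,-0.05,0,-0.0002,-0.0142,0],[-0.0175,-0.05,0,-0.0002,-0.0142,0],[-0.0175,-0.05,0,-0.0002,-0.0142,0],[-0.0175,-0.05,0,-0.0002,-0.0142,0],[-0.0175,-0.05,0,-0.0003,-0.0142,0],[-0.0175,-0.05,0,-0.0003,-0.0137,0.002],[0,0,0,0,0,0],[0,0,0,0,0,0]]]'; python3 st.py .085,.042,.05
```

```text
time: 50.1
tcp_pos: [0.4423, -0.3172, 0.2207]
ee_rot: [-0.001, 0.98, -0.014, 0.197]
force: [0.7, 0.9, -2.6]
width: 0.0159
grip_force: 69.1
t 50.1 pos [ 0.4423 -0.3172  0.2207] s,y,h [np.float64(0.1249), np.float64(0.0399), np.float64(0.1347)] turn units [-0.0025 -0.0008  0.0028] w 0.0159 F [-0.4  0.9 -2.7]
per mm units ex [ 1.151e-03 -2.100e-05  4.870e-04] ey [2.20e-05 1.25e-03 0.00e+00] n [-4.870e-04  9.000e-06  1.151e-03]
shift units [-0.0047  0.0027 -0.1169]
```

```bash
python3 -m jog '[[[-0.0016,0.0009,-0.039,-0.0008,-0.0003,0.001],[-0.0016,0.0009,-0.039,-0.0008,-0.0003,0.001],[-0.0015,0.0009,-0.0389,-0.0008,-0.0002,0.0008],[0,0,0,0,0,0],[0,0,0,0,0,0]]]'; python3 st.py .085,.042,.014
```

```text
time: 50.6
tcp_pos: [0.4428, -0.3116, 0.13]
ee_rot: [0.002, 0.98, -0.004, 0.201]
force: [0.6, -0.2, -1.9]
width: 0.0155
grip_force: 69.1
t 50.6 pos [ 0.4428 -0.3116  0.13  ] s,y,h [np.float64(0.09), np.float64(0.0455), np.float64(0.051)] turn units [ 0.0009  0.0014 -0.0029] w 0.0155 F [-0.2 -0.2 -2. ]
per mm units ex [ 1.151e-03 -2.100e-05  4.870e-04] ey [2.20e-05 1.25e-03 0.00e+00] n [-4.870e-04  9.000e-06  1.151e-03]
shift units [ 0.0122 -0.0046 -0.0451]
```

```bash
python3 -m jog '[[[0.0061,-0.001,-0.0225,0,0,-0.001],[0.0061,-0.001,-0.0225,0,0,-0.001],[0,0,0,0,0,0],[0,0,0,0,0,0]]]'|sed -n 4p; python3 st.py .085,.042,.014|head -1;python3 -m jog '[[[0.001,0,-0.0023,0,0,0],[0.001,0,-0.0023,0,0,0],[0,0,0,0,0,0]]]'|sed -n 4p; python3 st.py|head -1
```

```text
force: [-0.1, 0.2, -2.4]
t 51.0 pos [ 0.4529 -0.3151  0.0956] s,y,h [np.float64(0.0859), np.float64(0.0422), np.float64(0.0153)] turn units [ 0.0016  0.0023 -0.0001] w 0.0155 F [-1.1  0.2 -2.2]
force: [0.1, -0.3, -3.1]
t 51.3 pos [ 0.4533 -0.3156  0.0908] s,y,h [np.float64(0.0844), np.float64(0.0417), np.float64(0.0108)] turn units [0.0014 0.0018 0.0004] w 0.0159 F [-1.1 -0.3 -2.9]
```

```bash
python3 -m jog '[[[0.001,0,-0.0023,0,0,0],[0,0,0,0,0,0]]]'|sed -n 4p;python3 st.py|head -1;python3 -m jog '[[[0.0005,0,-0.0012,0,0,0],[0,0,0,0,0,0]]]'|sed -n 4p; python3 st.py|head -1
```

```text
force: [-9.8, 1.6, 17.0]
t 51.5 pos [ 0.4533 -0.3157  0.0906] s,y,h [np.float64(0.0844), np.float64(0.0416), np.float64(0.0106)] turn units [0.0023 0.0017 0.0005] w 0.016 F [-2.4  1.4 19.5]
force: [-15.4, 4.3, 27.3]
t 51.7 pos [ 0.4533 -0.3157  0.0905] s,y,h [np.float64(0.0844), np.float64(0.0416), np.float64(0.0105)] turn units [0.0026 0.0017 0.0005] w 0.0161 F [-3.6  4.  31.2]
```

```bash
python3 -m jog '[[[-0.001,0,0.0023,0,0,0],[0,0,0,0,0,0]]]'|sed -n 4p;python3 st.py|head -1;python3 -m jog '[[[-0.00345,0,-0.00146,0,0,0],[-0.00345,0,-0.00146,0,0,0],[-0.00345,0,-0.00146,0,0,0],[-0.00345,0,-0.00146,0,0,0],[0,0,0,0,0,0]]]'|sed -n 4p;python3 st.py|head -1;python3 -m jog '[[[-0.0017,0,-0.0007,0,0,0],[0,0,0,0,0,0]]]'|sed -n 4p;python3 st.py|head -1;
```

```text
force: [-8.3, 2.1, 13.3]
t 51.9 pos [ 0.4534 -0.3158  0.0906] s,y,h [np.float64(0.0844), np.float64(0.0415), np.float64(0.0106)] turn units [0.0019 0.0018 0.0005] w 0.0161 F [-2.5  1.9 15.5]
force: [-0.6, 0.8, 11.7]
t 52.4 pos [ 0.4478 -0.3165  0.0883] s,y,h [np.float64(0.0784), np.float64(0.0407), np.float64(0.0106)] turn units [ 0.0026  0.0055 -0.0001] w 0.0156 F [ 4.   0.7 11. ]
force: [1.4, 0.6, 10.7]
t 52.6 pos [ 0.4468 -0.3166  0.0879] s,y,h [np.float64(0.0773), np.float64(0.0406), np.float64(0.0106)] turn units [ 0.0027  0.0057 -0.0001] w 0.0154 F [5.4 0.6 9.3]
```

```bash
python3 -m jog '[[[-0.0007,0,0.0012,0,-0.002,0],[-0.00345,0,-0.00146,0,0,0],[-0.00345,0,-0.00146,0,0,0],[0,0,0,0,0,0]]]'|sed -n 4p;python3 st.py|head -1;python3 -m jog '[[[-0.0017,0,-0.0007,0,0,0],[0,0,0,0,0,0]]]'|sed -n 4p;python3 st.py|head -1;python3 -m jog '[[[-0.0017,0,-0.0007,0,0,0],[0,0,0,0,0,0]]]'|sed -n 4p;python3 st.py|head -1;
```

```text
force: [0.8, -0.6, 4.9]
t 53.0 pos [ 0.4362 -0.3157  0.0834] s,y,h [np.float64(0.0658), np.float64(0.0413), np.float64(0.0107)] turn units [0.0016 0.0045 0.0003] w 0.0161 F [ 2.6 -0.6  4.2]
force: [4.3, -0.4, 5.2]
t 53.2 pos [ 0.4362 -0.3157  0.0834] s,y,h [np.float64(0.0658), np.float64(0.0413), np.float64(0.0106)] turn units [0.0017 0.0053 0.0001] w 0.0159 F [ 6.  -0.3  3.1]
force: [5.8, -0.0, 4.5]
t 53.4 pos [ 0.4361 -0.3157  0.0834] s,y,h [np.float64(0.0657), np.float64(0.0413), np.float64(0.0107)] turn units [ 0.0018  0.0062 -0.0002] w 0.0154 F [7.1 0.1 1.9]
```

```bash
python3 -m jog '[[[0,0,0,0,0,0],[0,0,0,0,0,0],[0,0,0,0,0,0],[0,0,0,0,0,0],[-0.0097,0.0002,0.023,0,0,0],[-0.0195,0.0003,0.046,0,0,0],[0,0,0.05,0,0,0],[0,0.0,0.05,0,0,0],[0.005,0.055,0.01,0,0.02,0],[0.005,0.055,0.01,0,0.02,0],[0.005,0.055,0.01,0,0.02,0],[0.005,0.055,0.01,0,0.02,0],[0.005,0.055,0,0,0.02,0],[0.005,0.055,0,0,0.02,0],[0.005,0.055,0,0,0,0],[0,0.055,0,0,0,0],[0,0.055,0,0,0,0],[0,0,0,0,0,0],[0,0,0,0,0,0]]]' 40
python3 - <<'E'
from h import *
import pickle
s=grab_frame("side");t=grab_frame("top");pickle.dump((s,t),open('f14.pkl','wb'))
c=lambda im,y0,y1,x0,x1,w,h:cv2.resize(im[y0:y1,x0:x1],(w,h),interpolation=2)
cv2.imwrite('pics/p14.png',np.vstack([np.hstack([c(t['img'],180,280,380,500,400,300),c(s['img'],120,220,290,410,400,300)]),np.hstack([c(t['img'],90,240,255,455,400,300),cv2.resize(s['img'],(400,300))])]))
E
```

```text
time: 55.3
tcp_pos: [0.4363, 0.0816, 0.2486]
ee_rot: [0.006, 1.0, -0.006, 0.017]
force: [-0.1, -0.9, -0.5]
width: 0.0402
grip_force: 0.0
```

View pics/p14.png

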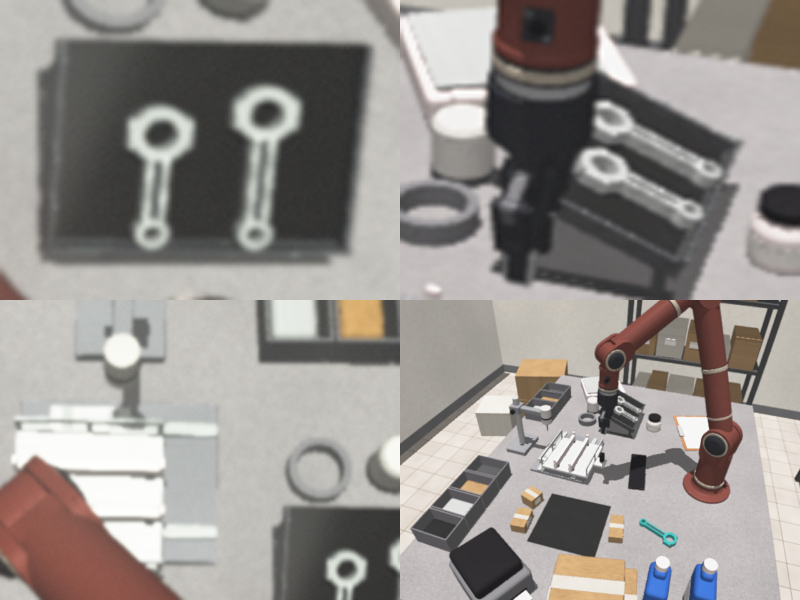

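Top-left: both rods on the stand, bores (161,132)/(151,234) short and (266,114)/(255,234) mid, small ends at the lip; bystanders and turquoise rod untouched. Carrier may have crept a millimetre at release, so I'll re-seat it at the front stop and check rod straightness numerically.

```bash
python3 - <<'E'
from st import *
import pickle
s,t=pickle.load(open('f14.pkl','rb'))
def rd(f,uv):
    p=und(f,[uv])[0];R=np.array(f['R']);c=-R.T@np.array(f['t']).ravel();d=R.T@np.r_[p,1]
    k=((O+.018*n-c)@n)/(d@n);X=c+k*d-O;return np.round([X@ex,X@ey],4)
T=lambda x,y:(380+x*.3-.35,180+y/3-.35)
for a,b in(((161,132),(151,234)),((266,114),(255,234))):
    B,S_=rd(t,T(*a)),rd(t,T(*b));print(B,S_,'dist',np.linalg.norm(B-S_),'yaw',np.arctan2(*(B-S_)[::-1]))
E
python3 -m jog '[[[0.02,-0.047,0,0.004,0.0108,0],[0,0,0,0,0,0],[0,0,0,0,0,0]]]' 45
```

```text
t 55.4 pos [0.4367 0.0792 0.2483] s,y,h [np.float64(0.1239), np.float64(0.4362), np.float64(0.1651)] turn units [ 0.0017 -0.1169  0.0009] w 0.0402 F [-0.8  0.2  0.2]
per mm units ex [ 1.151e-03 -2.100e-05  4.870e-04] ey [2.20e-05 1.25e-03 0.00e+00] n [-4.870e-04  9.000e-06  1.151e-03]
[0.1069 0.0403] [0.009  0.0414] dist 0.09790617958024916 yaw -0.011235482257962696
[ 0.1251 -0.0462] [ 0.0101 -0.0473] dist 0.11500526074923702 yaw 0.009564925689282374
time: 55.7
tcp_pos: [0.4533, 0.0402, 0.2482]
ee_rot: [-0.0, 1.0, -0.012, -0.001]
force: [-0.3, 1.0, -1.1]
width: 0.0448
grip_force: 0.0
```

```bash
python3 -m jog '[[[0,0.005,-0.05,0,0,0],[0,0,-0.06,0,0,0],[0,0,-0.05,0,0,0],[0,0,-0.04,0,0,0],[0,0,-0.02,0,0,0],[0,0,-0.0075,0,0,0],[0,0,0,0,0,0]]]' 45;python3 -m jog '[[[0,0,0,0,0,0],[0,0,0,0,0,0],[0,0,0,0,0,0],[0,0,0,0,0,0]]]' 0 50;python3 -m jog '[[[-0.003,0,0,0,0,0],[-0.002,0,0,0,0,0],[0,0,0,0,0,0]]]'
```

```text
time: 56.4
tcp_pos: [0.4526, 0.0473, 0.0667]
ee_rot: [-0.001, 1.0, -0.008, -0.0]
force: [0.3, -0.3, 0.1]
width: 0.0448
grip_force: 0.0
time: 56.8
tcp_pos: [0.4538, 0.0472, 0.0681]
ee_rot: [-0.0, 1.0, -0.008, 0.001]
force: [-1.8, -1.1, 7.2]
width: 0.0224
grip_force: 49.1
time: 57.1
tcp_pos: [0.4535, 0.0473, 0.0681]
ee_rot: [-0.001, 1.0, -0.009, 0.004]
force: [7.1, -1.4, 1.1]
width: 0.0229
grip_force: 49.2
```

```bash
python3 -m jog '[[[0,0,0,0,0,0],[0,0,0,0,0,0],[0,0,0,0,0,0],[0,0,0,0,0,0],[0,0,0.03,0,0,0],[0,0,0.05,0,0,0],[0,0,0.05,0,0,0],[0,0,0.05,0,0,0],[0,0,0,0,0,0],[0,0,0,0,0,0],[0,0,0,0,0,0],[0,0,0,0,0,0],[0,0,0,0,0,0]]]' 50 && python3 - <<'E'
from rods import *
t=grab_frame("top")
for r in blobs(t,[(398,196),(486,196),(483,262),(398,262)],120,.08,150):print({k:np.round(v,4) for k,v in r.items() if k in('L','ctr','yaw')})
from bench import job_done
print(job_done())
E
```

```text
time: 58.4
tcp_pos: [0.4484, 0.0473, 0.2098]
ee_rot: [-0.001, 1.0, -0.008, -0.001]
force: [1.1, -0.3, 1.0]
width: 0.0496
grip_force: 0.0
{'L': np.float64(0.1353), 'ctr': array([ 0.4341, -0.323 ]), 'yaw': np.float32(-0.0484)}
{'L': np.float64(0.1565), 'ctr': array([ 0.4438, -0.4133]), 'yaw': np.float32(-0.0614)}
the job is handed in; nothing more can be done
None
```

The job is handed in at about 58 s: the short and mid rods (no long rod was there) were each centred under the pointer to about 1 mm for over two seconds, short first; both now lie on the stand with small ends against the lip, the empty carrier is at its front stop, and no knocks were seen in the pictures.

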